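Slacken the can press with the reversible ratchet spanner

TASK

The can press is screwed down tight: set the ratchet spanner flat down over the square head of its screw and let go, and only then flip the spanner's direction lever across from tightening to loosening. Take the handle again, by its rubber grip, swing it clockwise by some 45 degrees to feel that it free-wheels, then swing it anticlockwise (seen from above) until the screw itself has turned by at least an eighth of a turn, never tightening it further. Let go and leave the spanner lying flat on the screw head, and leave the bottle, funnel, block and tray where they are.

Things in the scene. Friction and masses are not known exactly. Their poses are not given: they have to be found in the camera images.
- screw_top (a point): Top centre of the press's upright square steel screw head, 108 mm above the table, turning about its vertical axis. The head is 26 mm square and stands 18 mm above the press's flat round grey top plate (150 mm across); its upper 6 mm taper to 14 mm square. x and y of this point are square to the head's flats and turn with it. The press is fixed to the table.
- screw_base (a point): Point on the screw's axis at the level of the round top plate, on which the spanner lies flat when it is fully down (18 mm below screw_top). It does not turn with the screw.
- screw (a joint): Angle of the screw, rad: 0 at the start, grows as the screw is loosened (anticlockwise from above). Stiff: it takes about 0.6 N m to turn and stays where it is left.
- spanner_head (a point): On the axis of the ratchet spanner's round head (50 mm diameter, 34 mm high), 15 mm above its flat underside. The spanner, 215 mm long, steel, about 0.6 kg, starts lying flat on the table. x points along the spanner away from the handle, z up, y to the left when looking from handle to head.
- spanner_neck (a point): Middle of the steel handle shank, 70 mm behind the head's axis, 15 mm above the underside: a good place to carry it (the balance point is about 32 mm behind the head's axis). The shank is 22 mm wide, 30 mm high, from 53 to 118 mm behind the axis; a 38 mm wide, 34 mm high lever housing lies between it and the head.
- spanner_grip (a point): Middle of the black rubber grip, 150 mm behind the head's axis, 15 mm above the underside. The grip is 26 mm wide, 30 mm high and runs from 118 to 190 mm behind the axis; it sticks out beyond the press's top plate when the spanner is on the screw.
- lever_tab (a point): Middle of the upright thumb tab (14 mm long, 8 mm thick, 37 to 61 mm above the underside) at the tip of the flat dark direction lever on top of the head. The lever's spindle is 36 mm behind the head's axis; the tab stands over the head, 14 mm right of the centre line at the start (tightening), 14 mm left when flipped (loosening), looking from handle to head.
- lever (a joint): Direction lever angle, rad: 0 = tab to the right, drives clockwise (tightens), free-wheels anticlockwise; 0.8 = tab to the left, drives anticlockwise (loosens), free-wheels clockwise. A spring snaps it to the side of 0.4 it is on; about 1 N sideways at the tab flips it. It may stop near 0.67, its pawl on a tooth.
- ratchet (a joint): Angle of the socket relative to the handle, rad, 0 at the start: grows when the handle free-wheels clockwise over a still socket. Teeth every 0.31 rad. Because of play the handle may swing up to 0.6 rad before it drives, and about 0.3 rad before the socket stops following and it free-wheels.
- press: The can press, a low steel frame with a round grey top plate, fixed to the table; origin under the middle of its foot, on the screw's axis.
- spanner: The whole spanner; origin on the head's axis at its underside, axes as spanner_head. The head's underside has a square socket, 29 mm wide, 20 mm deep, whose flats start square to the spanner's x and y: it drops over the screw head when the two x axes are a multiple of 90 degrees apart (1.5 mm play each side, about 7 degrees either way).
- bottle: Bystander: clear plastic bottle, 66 mm diameter, 210 mm tall, origin at its underside.
- funnel: Bystander: orange plastic funnel standing on its wide mouth, 104 mm diameter, 110 mm tall, origin at its underside.
- block: Bystander: wooden block, 90 x 50 x 40 mm, origin at its underside.
- tray: Bystander: flat aluminium tray, 140 x 200 mm, 22 mm high, origin at its underside.
There are look-alikes about, which are no part of the job. Leave any purple, red or turquoise look-alike of the spanner alone.

How it is judged:
On the way, in this order (a step that is already met when the one before it is completed fails the run):
1. the spanner lies flat down over the screw head, let go, its lever still at tightening (horizontal distance between spanner_head and screw_base below 0.006 m and z of spanner_head in the frame of screw_base below 0.02 m and angle between spanner_head's own z axis and vertical below 0.1 rad and contact force between the fingers and spanner below 0.3 N and value of joint lever below 0.3 rad), for 0.2 s.
2. the lever is flipped to loosening, the spanner still on the screw (horizontal distance between spanner_head and screw_base below 0.006 m and z of spanner_head in the frame of screw_base below 0.02 m and angle between spanner_head's own z axis and vertical below 0.1 rad and value of joint lever above 0.55 rad), for 0.2 s.
3. with the fingers at the rubber grip, the handle has free-wheeled clockwise over the still screw (horizontal distance between spanner_head and screw_base below 0.006 m and z of spanner_head in the frame of screw_base below 0.02 m and angle between spanner_head's own z axis and vertical below 0.1 rad and value of joint ratchet above 0.2 rad and value of joint screw below 0.15 rad and distance between the grasp point and spanner_grip below 0.055 m), for 0.1 s.
4. the screw has turned anticlockwise by an eighth of a turn, by the spanner (horizontal distance between spanner_head and screw_base below 0.006 m and z of spanner_head in the frame of screw_base below 0.02 m and angle between spanner_head's own z axis and vertical below 0.1 rad and value of joint screw above 0.7 rad and distance between the grasp point and spanner_grip below 0.055 m), for 0.1 s.
At the end, for the whole second after the job is handed in: The screw is turned at least 0.7 rad (40 degrees) anticlockwise; the spanner lies flat (tilt under 0.1 rad) and fully down over the screw head (within 6 mm of its axis, under 5 mm high), its lever at loosening, at rest and let go (all of step 2 and value of joint screw above 0.7 rad and linear speed of spanner below 0.02 m/s and contact force between the fingers and spanner below 0.3 N); the robot touches nothing.
It fails at once if the screw is tightened further (by more than 0.2 rad) (value of joint screw below -0.2 rad).
It fails at once if the bottle is moved by more than 40 mm or knocked over (distance of bottle from where it was at the start of the episode above 0.04 m or angle between bottle's own z axis and vertical above 0.5 rad).
It fails at once if the funnel is moved by more than 40 mm (distance of funnel from where it was at the start of the episode above 0.04 m).
It fails at once if the wooden block is moved by more than 40 mm (distance of block from where it was at the start of the episode above 0.04 m).
It fails at once if the tray is moved by more than 40 mm (distance of tray from where it was at the start of the episode above 0.04 m).
It also fails if it takes over 64 s, if anything falls off the work surface, if the arm or the gripper's body presses on something with over 40 N, if the wrist force passes 120 N, or if a joint passes its speed limit or range.

ROBOT

A 7-joint arm with a two-finger parallel gripper is mounted at the origin on the work surface. World frame = base frame: x ahead of the robot, y to its left, z up, the work surface at z = 0. Lengths are in m, angles in rad, forces in N, time in s.
With the tool pointing down it reaches from about 0.425 to 0.925 m from the base axis. Payload 6.8 kg.
Tool frame: the origin (TCP) lies midway between the tips of the shut fingers; the grasp point (between the pads) lies 19 mm behind it; z points along the fingers, y is the direction in which the jaws open and shut (so a half turn about z gives the same grasp; the last joint's range is limited). The gripper opens to 85 mm and grips with 20 to 120 N. Pads are 22 mm wide; open, the fingers measure 114 mm over their backs; the gripper's body (76 mm by 85 mm) begins 54 mm behind the grasp point. The pads swing forward as they close: fully open they stand 13 mm farther back than shut.
Start: joints at [-1.209, 0.477, 0.022, 1.555, -0.011, 1.109, -0.083], TCP at [0.306, 0.602, 0.231] pointing down, gripper open.
Joint ranges: [-2.96, 2.96], [-0.34, 2.1], [-1.41, 1.46], [0.24, 2.44], [-1.37, 4.51], [0.17, 1.92], [-2.96, 2.96]. Speed limits (rad/s): [2.39, 2.39, 3.14, 3.14, 3.14, 3.14, 3.14].

INTERFACE

Orientations are given as a unit quaternion [w, x, y, z].
In Python, from station import * gives the robot as it stands. The module is installed in compiled form; this text tells all that it offers.
- The arm moves only by the tool jog_arm, never from a script. Its arguments are lists of equal length, an entry for each row: "dp": the shift along the tool's x, y, z in units of 25 mm (1.0 is 25 mm), a list of three; "angular": the turn, a rotation vector about the tool's x, y, z in units of 5 degrees (1.0 is 5 degrees), a list of three; "claw": the finger opening in mm, from 0 to 85.4. A call has exactly 5 rows; each row is the pose to reach, as a shift and turn from the pose commanded when the call began, along the tool's axes at that moment; what a row does not reach only later rows make up. A row lasts 1/10 s, in which the tool goes at most 50 mm and 8.59 degrees, less where a joint would pass 70% of its speed; a pose out of reach is approached as far as the arm can. A call with a gripper value outside its range is refused whole. The fingers move at their own pace and stop on an object; "grip_force" is the grip in N (left out, the last holds). Time passes only in rows, so rows that repeat a pose let the fingers close, or fill a call up. It gives the time, the measured TCP pose, the force and the opening at its end, in the units of the state.
- get_obs(): the state, without advancing time (a new reading comes with each control period).
- read_camera(name): name is "scene" or "top" or "wrist"; returns a dict with "pixels" (400x640x3 uint8, blue, green, red), "camera_matrix" (3x3 intrinsics, pixels), "rvec" (rotation vector, rad) and "tvec" (3), from world to camera coordinates, as OpenCV has them. Camera axes: x right, y down, z forward; pixel columns grow to the right and rows downward; lengths in m; the calibration is good to about 2 mm. The wrist camera is an equidistant fisheye: a pixel r from the principal point sees the ray r / f radians off the axis. A picture is of the moment at which its call begins. There is no depth.
- hand_in(): hands the job in, once; it reports no verdict.
The state is a dict: "t": time; "q": joint angles; "joint_vel": joint speeds; "joint_torque": joint torques, N m; "eef_pos": TCP position; "tool_rot": TCP orientation; "contact_force": force on the tool from outside, world axes, zero at the start; "torque": the same for the moment, N m; "gripper_width": opening from 0.0 (shut) to 1.0 (fully open).
Only numpy, scipy, OpenCV 4.12 (cv2) and the standard library are available. Lean on these libraries where they do the work, as an engineer would, in place of code of your own. Each camera call takes 0.05 s, during which the arm holds its last target.

## Working session

There is one attempt and no reset: what is moved stays moved. The work goes in short steps, Python scripts to look and compute and a tool call to move; the robot and the scene stay as the last step left them, time stands still between calls to the robot, and variables do not carry over. Pictures are saved under pics/ and viewed, and the job is handed in when it is done.

Besides the shell and the picture viewer there is one more tool, called as name(argument=value, ...) on one line, values as JSON. jog_arm: Moves the arm, as the interface text tells. Its arguments: {"type":"object","properties":{"dp":{"type":"array","items":{"type":"array","items":{"type":"number"}}},"angular":{"type":"array","items":{"type":"array","items":{"type":"number"}}},"claw":{"type":"array","items":{"type":"number"}},"grip_force":{"type":"number"}},"required":["dp","angular","claw"]}

```bash
mkdir -p pics; python3 - <<'E'
from station import *
import cv2
print(get_obs())
for n in ["scene","top","wrist"]:
    d=read_camera(n); cv2.imwrite(f"pics/{n}0.png",d["pixels"]); print(n,d["camera_matrix"].tolist(),d["rvec"],d["tvec"])
E
```

```text
{'t': 0.0, 'q': array([-1.20910499,  0.47780412,  0.02235871,  1.5564709 , -0.01148609,
        1.1092974 , -0.08313178]), 'joint_vel': array([-0.00144791, -0.00070016, -0.00048202, -0.0006176 , -0.00161772,
        0.00070282,  0.00123278]), 'joint_torque': array([ 1.11934041e-04, -5.96461165e+01,  1.60801973e+00, -2.81199038e+01,
        1.24711587e-02,  9.51997878e-03, -9.81219159e-06]), 'eef_pos': array([0.3053286 , 0.60132132, 0.23031519]), 'tool_rot': array([-1.37191380e-04,  2.32751648e-01,  9.72535765e-01, -9.15424725e-04]), 'contact_force': array([ 0.05442337,  0.25000783, -0.15217822]), 'torque': array([0.00954146, 0.01204843, 0.01219622]), 'gripper_width': 1.0028751801680187}
scene [[391.6959440753562, 0.0, 320.6924504053139], [0.0, 391.6959440753562, 189.92095683405284], [0.0, 0.0, 1.0]] [ 0.95603608  2.54155859 -0.99467059] [ 0.47564878 -0.10984054  1.61928563]
top [[373.7566491969995, 0.0, 320.8940729841347], [0.0, 373.7566491969995, 199.1782965873686], [0.0, 0.0, 1.0]] [ 2.1867112  -2.15744051  0.11516345] [-0.11283544  0.51198316  1.25521365]
wrist [[309.70691628693146, 0.0, 321.5106392124972], [0.0, 309.70691628693146, 197.44186559067222], [0.0, 0.0, 1.0]] [-2.46087592 -1.51073787 -0.21462339] [-0.6734274  -0.03693282  0.37934693]
```

View pics/scene0.png

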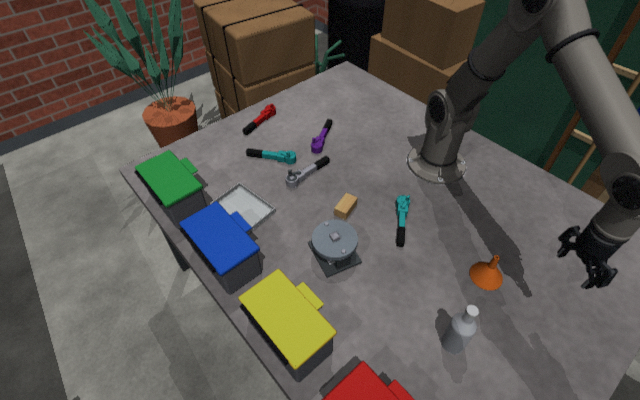

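View pics/top0.png

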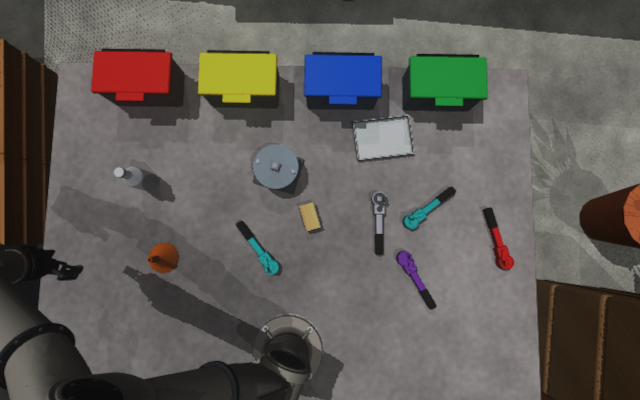

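View pics/wrist0.png

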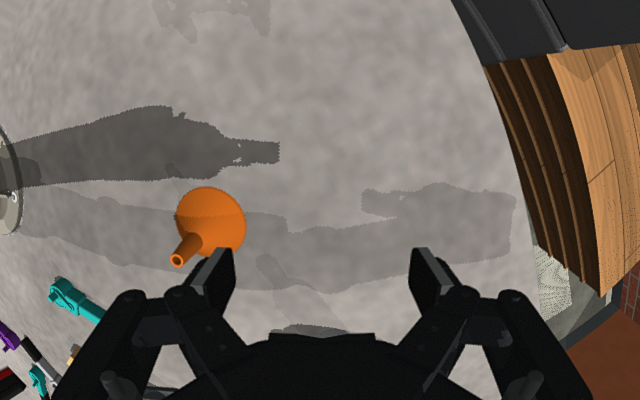

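The top view shows the steel spanner with its head at about (380,198) and its grip at (379,244). The press is at (276,166), the block at (310,217) and the tray at (384,138). Next I'll zoom in on the spanner and the press.

```bash
cat > h.py <<'E'
import numpy as np, cv2
from station import *
from scipy.spatial.transform import Rotation as R
def cam(n):
    d=read_camera(n); return d
def ray(d,uv):
    K=d["camera_matrix"]; Rm=cv2.Rodrigues(np.array(d["rvec"]))[0]; t=np.array(d["tvec"]).ravel()
    uv=np.atleast_2d(np.array(uv,float))
    n=np.c_[(uv[:,0]-K[0,2])/K[0,0],(uv[:,1]-K[1,2])/K[1,1]]
    if d.get("fish"):
        r=np.linalg.norm(n,axis=1); s=np.where(r>1e-9,np.sin(r)/np.maximum(r,1e-9),1)
        v=np.c_[n*s[:,None],np.cos(r)]
    else: v=np.c_[n,np.ones(len(n))]
    return -Rm.T@t, v@Rm
def onz(d,uv,z):
    c,v=ray(d,uv); return c+v*((z-c[2])/v[:,2])[:,None]
def proj(d,P):
    K=d["camera_matrix"]; Rm=cv2.Rodrigues(np.array(d["rvec"]))[0]; t=np.array(d["tvec"]).ravel()
    p=np.atleast_2d(P)@Rm.T+t
    if d.get("fish"):
        rr=np.hypot(p[:,0],p[:,1]); th=np.arctan2(rr,p[:,2]); n=p[:,:2]*(th/np.maximum(rr,1e-9))[:,None]
    else: n=p[:,:2]/p[:,2:]
    return n*K[0,0]+K[:2,2]
def wrist():
    d=read_camera("wrist"); d["fish"]=True; return d
def crop(d,x0,y0,x1,y1,s,name):
    cv2.imwrite("pics/"+name,cv2.resize(d["pixels"][y0:y1,x0:x1],None,fx=s,fy=s,interpolation=cv2.INTER_CUBIC))
def tool():
    o=get_obs(); q=o["tool_rot"]; return o["eef_pos"],R.from_quat([q[1],q[2],q[3],q[0]]),o
def plan(pos,Rt):
    p,r,o=tool(); return np.round(r.inv().apply(np.array(pos)-p)/.025,2),np.round(np.degrees((r.inv()*Rt).as_rotvec())/5,2)
E
python3 - <<'E'
from h import *
d=cam("top"); crop(d,340,180,440,260,8,"sp.png"); crop(d,240,130,330,200,8,"pr.png")
for n,uv,z in [("head",(380,198),.03),("grip",(379,244),.03),("screw",(276,166),.108),("block",(310,217),.04),("traynear",(384,160),.02)]: print(n,onz(d,uv,z))
s=cam("scene"); crop(s,280,150,340,200,12,"sps.png");crop(s,300,210,370,280,10,"prs.png")
E
```

```text
head [[ 0.51990492 -0.30811184  0.03      ]]
grip [[ 0.36351337 -0.30430111  0.03      ]]
screw [[0.61104358 0.04108228 0.108     ]]
block [[ 0.45111387 -0.06990432  0.04      ]]
traynear [[ 0.65433549 -0.32406496  0.02      ]]
```

View pics/sp.png

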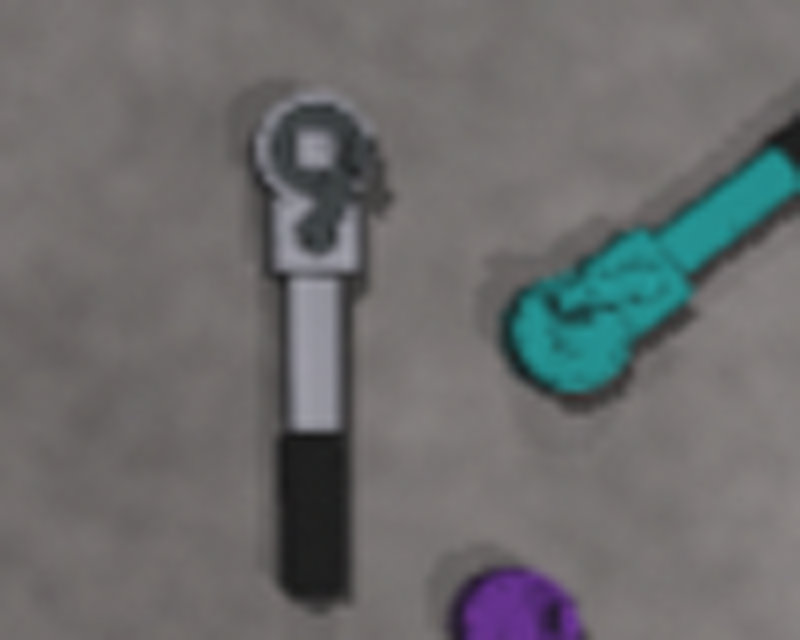

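View pics/pr.png

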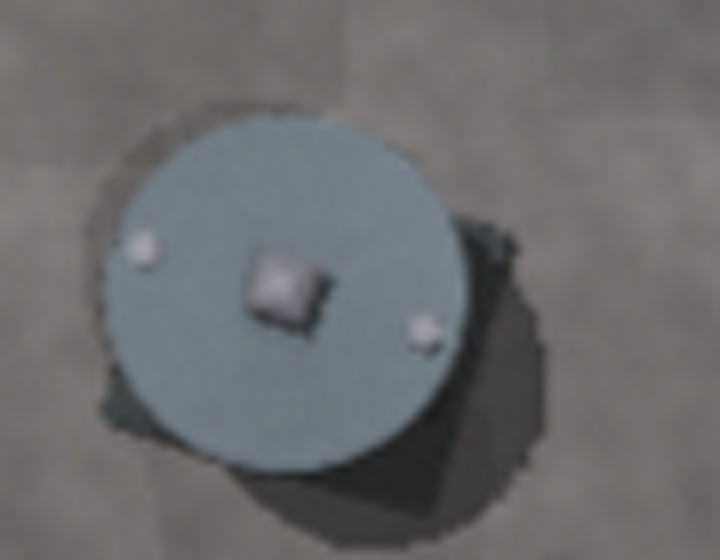

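View pics/sps.png

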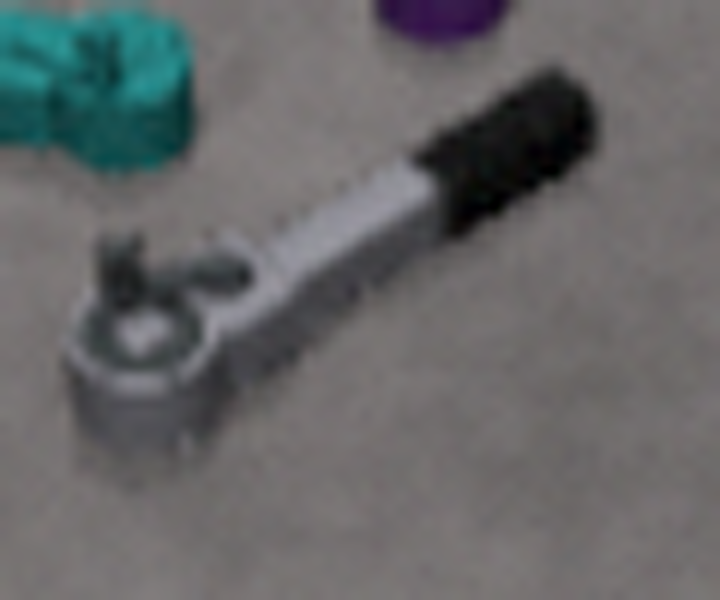

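View pics/prs.png

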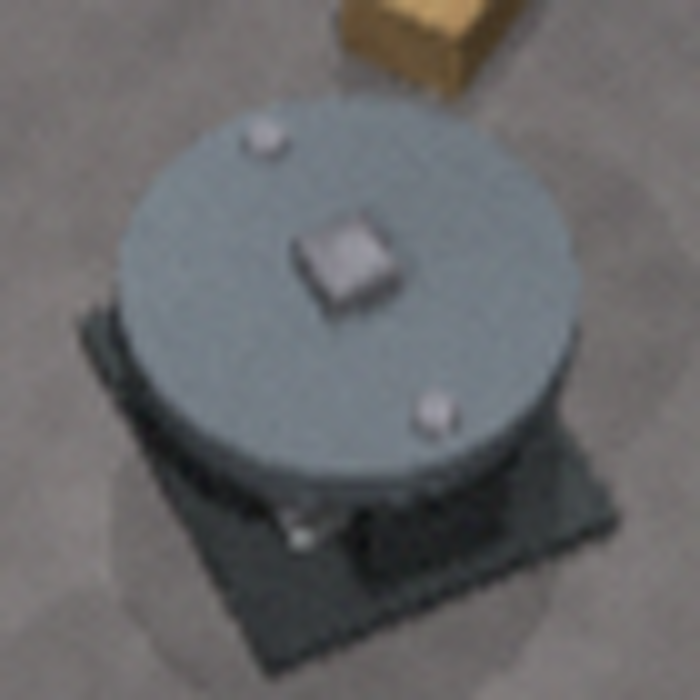

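```bash
python3 - <<'E'
from h import *
d=cam("top")
c=lambda u,v:(340+u/8-.5+.0625,180+v/8-.5+.0625)
for n,uv,z in [("headtop",c(313,149),.034),("shank",c(315,355),.03),("gripstart",c(315,432),.03),("gripend",c(315,598),.015)]: print(n,onz(d,uv,z))
c=lambda u,v:(240+u/8-.44,130+v/8-.44)
print("disk",onz(d,c(286,293),.09),"bolts",onz(d,[c(142,250),c(427,333)],.09))
print("bottle",onz(d,(120,172),.21),"funnel",onz(d,(163,257),.05))
p,r,o=tool(); print(p,r.as_matrix())
w=wrist(); cc,v=ray(w,w["camera_matrix"][:2,2][None]); print("wristcam in tool",r.inv().apply(cc-p),r.inv().apply(v))
E
```

```text
headtop [[ 0.51877385 -0.30297469  0.034     ]]
shank [[ 0.43122317 -0.30425558  0.03      ]]
gripstart [[ 0.39864708 -0.30417576  0.03      ]]
gripend [[ 0.32833183 -0.30641065  0.015     ]]
disk [[0.61381336 0.04546195 0.09      ]] bolts [[ 0.63088303  0.10504338  0.09      ]
 [ 0.5980118  -0.01272396  0.09      ]]
bottle [[0.56718302 0.48779809 0.21      ]] funnel [[0.31184275 0.4133362  0.05      ]]
[0.30550767 0.60170682 0.23097665] [[-8.91657540e-01  4.52710474e-01 -2.43487893e-04]
 [ 4.52710538e-01  8.91657365e-01 -5.59340740e-04]
 [-3.61116380e-05 -6.08969923e-04 -9.99999814e-01]]
wristcam in tool [ 0.07182305 -0.00014458 -0.14185073] [[-0.2830553  -0.00135429  0.95910264]]
```

```bash
python3 - <<'E'
from h import *
D=R.from_matrix(np.array([[-1,0,0],[0,1,0],[0,0,-1]]).T)
print(plan([.61,.045,.22],D))
E
```

```text
(array([-20.94, -14.34,   0.45]), array([-0.  , -0.  , -5.38]))
```

jog_arm(dp=[[-1.2, -0.8, 0], [-2.8, -1.9, 0], [-4.4, -3.0, 0.1], [-6.0, -4.1, 0.2], [-7.6, -5.2, 0.2]], angular=[[0, 0, 0], [0, 0, 0], [0, 0, 0], [0, 0, 0], [0, 0, 0]], claw=[85, 85, 85, 85, 85])

```text
t: 0.85
eef_pos: [0.4167, 0.398, 0.2262]
tool_rot: [-0.0, 0.233, 0.973, -0.0]
contact_force: [0.7, 0.2, -0.4]
gripper_width: 0.995
```

jog_arm(dp=[[-1.6, -1.1, 0], [-3.2, -2.2, 0], [-4.8, -3.3, 0.1], [-6.4, -4.4, 0.2], [-8.0, -5.5, 0.2]], angular=[[0, 0, -1], [0, 0, -2], [0, 0, -3], [0, 0, -4.2], [0, 0, -5.38]], claw=[85, 85, 85, 85, 85])

```text
t: 1.35
eef_pos: [0.5327, 0.185, 0.2212]
tool_rot: [0.0, -0.002, 1.0, 0.0]
contact_force: [1.3, 0.0, 0.3]
gripper_width: 0.995
```

```bash
cat > g.py <<'E'
from h import *
D=R.from_matrix(np.array([[-1,0,0],[0,1,0],[0,0,-1]]).T)
E
python3 - <<'E'
from g import *
print(tool()[0],plan([.61,.045,.22],D))
E
```

```text
[0.53273236 0.1849662  0.22124375] (array([-3.07, -5.61,  0.05]), array([0.  , 0.  , 0.05]))
```

jog_arm(dp=[[-0.9, -1.6, 0], [-1.8, -3.2, 0], [-2.6, -4.7, 0], [-3.1, -5.6, 0], [-3.1, -5.6, 0]], angular=[[0, 0, 0], [0, 0, 0], [0, 0, 0], [0, 0, 0], [0, 0, 0]], claw=[85, 85, 85, 85, 85])

```text
t: 1.85
eef_pos: [0.6112, 0.0412, 0.2214]
tool_rot: [0.001, 0.004, 1.0, -0.001]
contact_force: [0.2, -0.3, 0.1]
gripper_width: 0.995
```

```bash
python3 - <<'E'
from g import *
w=wrist(); cv2.imwrite("pics/w1.png",w["pixels"]); print(tool()[0],proj(w,[.612,.044,.108]))
u,v=proj(w,[.612,.044,.108])[0].astype(int); print(u,v); crop(w,u-40,v-35,u+40,v+35,8,"w1c.png")
E
```

```text
[0.61022437 0.0443482  0.22121778] [[325.68955617 194.53339895]]
325 194
```

View pics/w1.png

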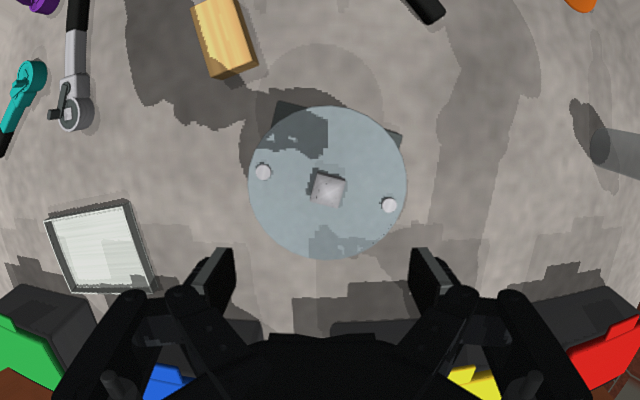

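View pics/w1c.png

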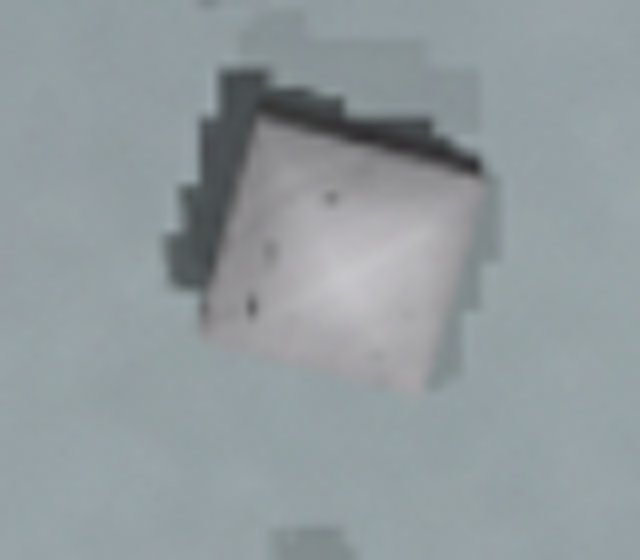

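The wrist view shows the square screw head at about (328,188), turned a little. Its corners in the crop are (262,108), (485,170), (428,390) and (205,335).

```bash
python3 - <<'E'
from g import *
w=wrist()
c=np.array([(262,108),(485,170),(428,390),(205,335)])/8-.44+[285,159]
P=onz(w,c,.102); print(P,P.mean(0))
for i in range(4):
    e=P[(i+1)%4]-P[i]; print(np.linalg.norm(e),np.degrees(np.arctan2(e[1],e[0]))%90)
g=cv2.cvtColor(w["pixels"],cv2.COLOR_BGR2HSV)
# top plate bolts
# spanner points from wrist
for uv,z in [((75,118),.034),((80,2),.03)]: print(onz(w,uv,z))
print(proj(w,[[.614,.0455,.09],[.518,-.303,.034]]))
print(plan([.45,-.304,.15],D))
E
```

```text
[[0.5924646  0.04018578 0.102     ]
 [0.59939235 0.06428594 0.102     ]
 [0.62443773 0.05834528 0.102     ]
 [0.6179464  0.03368972 0.102     ]] [0.60856027 0.04912668 0.102     ]
0.025076115038277575 73.96236285967596
0.025740287448115167 76.65627600527658
0.025495763644948537 75.2498639654427
0.026296779721000675 75.69825005637244
[[ 0.5232645  -0.28522237  0.034     ]]
[[ 0.35790034 -0.28372927  0.03      ]]
[[323.50559649 192.42851305]
 [ 66.56257308 115.83936204]]
(array([  6.36, -14.03,   2.84]), array([ 0.  , -0.  , -0.02]))
```

```bash
python3 - <<'E'
from g import *
t=cam("top"); s=cam("scene")
crop(t,260,150,295,180,20,"t2.png"); crop(s,300,210,370,275,10,"s2.png"); crop(s,280,150,340,200,12,"s3.png")
# gray disk masks
for d,n,(x0,y0,x1,y1) in ((t,"t",(240,130,330,200)),(s,"s",(300,205,370,275))):
    h=cv2.cvtColor(d["pixels"],cv2.COLOR_BGR2HSV)[y0:y1,x0:x1]
    m=((h[...,1]>25)&(h[...,0]>90)&(h[...,0]<115)&(h[...,2]>90)).astype(np.uint8)
    c=max(cv2.findContours(m,0,1)[0],key=cv2.contourArea); e=cv2.fitEllipse(cv2.convexHull(c)); print(n,e,cv2.contourArea(c))
    print(onz(d,np.array(e[0])+[x0,y0],.09))
E
```

```text
t ((41.081016540527344, 40.34684371948242), (28.857072830200195, 39.9578742980957), 40.88531494140625) 386.5
[[0.60024306 0.02619553 0.09      ]]
s ((34.36177062988281, 33.56544494628906), (37.62435531616211, 45.47871780395508), 94.112548828125) 1154.5
[[0.61504472 0.04932531 0.09      ]]
```

View pics/t2.png

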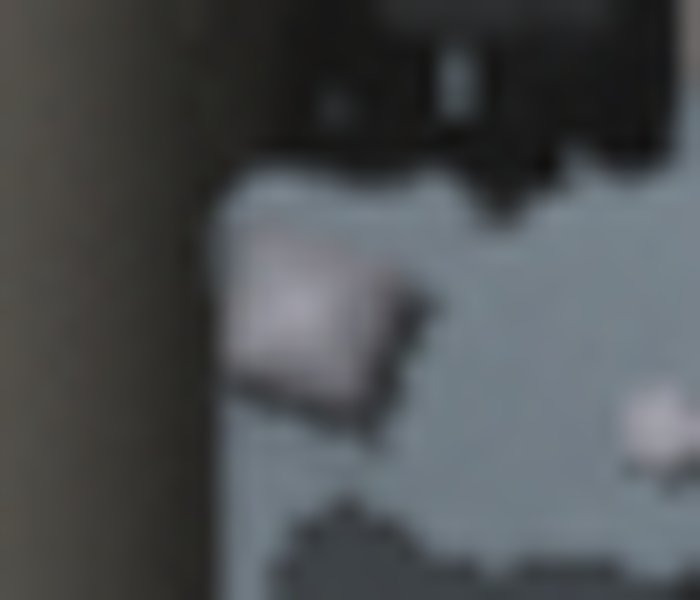

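View pics/s2.png

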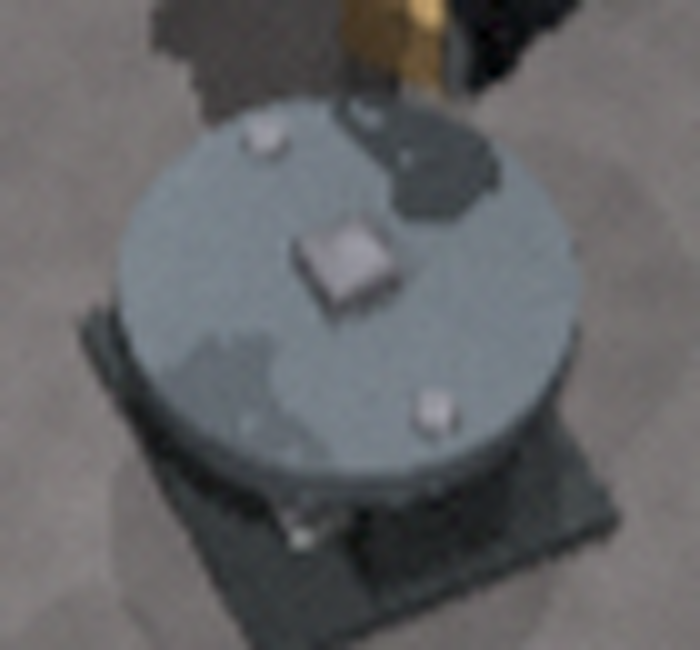

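```bash
python3 - <<'E'
from g import *
t=cam("top"); s=cam("scene"); t["pixels"]=cv2.imread("pics/top0.png"); s["pixels"]=cv2.imread("pics/scene0.png")
for d,n,(x0,y0,x1,y1) in ((t,"t",(240,130,330,200)),(s,"s",(300,205,370,275))):
    h=cv2.cvtColor(d["pixels"],cv2.COLOR_BGR2HSV)[y0:y1,x0:x1]
    m=((h[...,1]>20)&(h[...,0]>90)&(h[...,0]<115)&(h[...,2]>90)).astype(np.uint8)
    c=max(cv2.findContours(m,0,1)[0],key=cv2.contourArea); e=cv2.fitEllipse(cv2.convexHull(c)); print(n,e,cv2.contourArea(c))
    print(onz(d,np.array(e[0])+[x0,y0],.09))
print("screw top",onz(t,(240+285/8-.44,130+284/8-.44),.108),onz(s,(300+347/10-.45,210+250/10-.45),.108))
# spanner in scene
c=lambda u,v:(280+u/12-.46,150+v/12-.46)
print("scene head",onz(s,c(142,332),.034),"gripstart",onz(s,c(430,170),.03),"gripend",onz(s,c(575,85),.03))
E
```

```text
t ((35.217254638671875, 36.19906234741211), (44.004791259765625, 45.25968551635742), 69.72318267822266) 1509.0
[[0.6137622  0.04576504 0.09      ]]
s ((34.2958984375, 33.38797378540039), (38.01010513305664, 45.75114440917969), 93.0298080444336) 1306.0
[[0.61473476 0.0486731  0.09      ]]
screw top [[0.61408984 0.04379518 0.108     ]] [[0.61373773 0.04686274 0.108     ]]
scene head [[ 0.51640108 -0.30461337  0.034     ]] gripstart [[ 0.39439243 -0.30377472  0.03      ]] gripend [[ 0.32988245 -0.30290079  0.03      ]]
```

jog_arm(dp=[[0.4, -1.2, 0], [1.1, -2.8, 0], [1.8, -4.6, 0], [2.5, -6.4, 0], [3.2, -8.2, 0]], angular=[[0, 0, 0], [0, 0, 0], [0, 0, 0], [0, 0, 0], [0, 0, 0]], claw=[65, 65, 65, 65, 65])

```text
t: 2.65
eef_pos: [0.5289, -0.1585, 0.2216]
tool_rot: [0.0, -0.001, 1.0, 0.0]
contact_force: [1.2, -0.8, 0.1]
gripper_width: 0.763
```

jog_arm(dp=[[0.9, -1.6, 0.6], [1.8, -3.2, 1.2], [2.6, -4.6, 2.0], [3.2, -5.6, 3.0], [3.2, -5.8, 3.2]], angular=[[0, 0, 0], [0, 0, 0], [0, 0, 0], [0, 0, 0], [0, 0, 0]], claw=[65, 65, 65, 65, 65])

```text
t: 3.15
eef_pos: [0.4455, -0.3051, 0.1392]
tool_rot: [-0.002, 0.002, 1.0, 0.0]
contact_force: [0.0, 0.2, 0.6]
gripper_width: 0.76
```

```bash
python3 - <<'E'
from g import *
w=wrist(); cv2.imwrite("pics/w2.png",w["pixels"]); 
print([tool()[0] for _ in range(1)],plan([.448,-.304,.005],D)); 
E
```

```text
[array([ 0.44737452, -0.30422797,  0.13951637])] (array([-0.04,  0.01,  5.38]), array([ 0.01, -0.04, -0.04]))
```

View pics/w2.png

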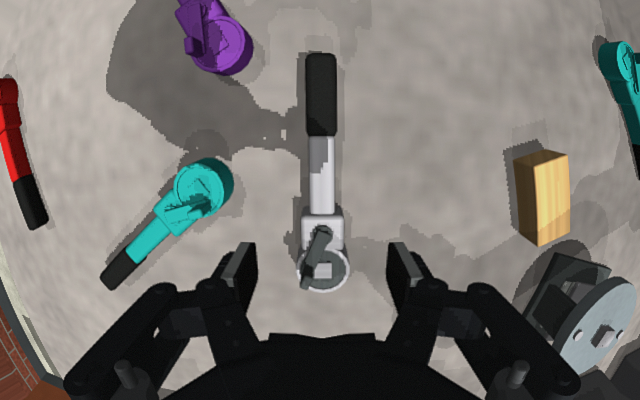

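The spanner lies between the open fingers with its shank at (322,175), in line with the tool. I'll descend and grasp it.

jog_arm(dp=[[0, 0, 1.5], [0, 0, 3.2], [0, 0, 4.6], [0, 0, 5.2], [0, 0, 5.35]], angular=[[0, 0, 0], [0, 0, 0], [0, 0, 0], [0, 0, 0], [0, 0, 0]], claw=[65, 65, 65, 65, 65])

```text
t: 3.7
eef_pos: [0.4501, -0.3015, 0.0066]
tool_rot: [-0.001, -0.001, 1.0, 0.001]
contact_force: [0.3, 0.7, -0.1]
gripper_width: 0.765
```

jog_arm(dp=[[0, 0, 0], [0, 0, 0], [0, 0, 0], [0, 0, 0], [0, 0, 0]], angular=[[0, 0, 0], [0, 0, 0], [0, 0, 0], [0, 0, 0], [0, 0, 0]], claw=[0, 0, 0, 0, 0], grip_force=70)

```text
t: 4.2
eef_pos: [0.4509, -0.3041, 0.0094]
tool_rot: [0.002, 0.0, 1.0, -0.001]
contact_force: [-0.0, 1.1, 6.9]
gripper_width: 0.241
```

jog_arm(dp=[[0, 0, 0], [0, 0, 0], [0, 0, 0], [0, 0, -0.2], [0, 0, -0.6]], angular=[[0, 0, 0], [0, 0, 0], [0, 0, 0], [0, 0, 0], [0, 0, 0]], claw=[0, 0, 0, 0, 0])

```text
t: 4.7
eef_pos: [0.4484, -0.3024, 0.0224]
tool_rot: [-0.001, 0.0, 1.0, 0.001]
contact_force: [0.4, -0.4, -5.3]
gripper_width: 0.241
```

jog_arm(dp=[[0, 0, -1.5], [0, 0, -3.2], [0, 0, -5], [-0.5, 0.8, -6.3], [-1.2, 2.2, -6.8]], angular=[[0, 0, 0], [0, 0, 0], [0, 0, 0], [0, 0, 0], [0, 0, 0]], claw=[0, 0, 0, 0, 0])

```text
t: 5.2
eef_pos: [0.4796, -0.2515, 0.1969]
tool_rot: [0.003, 0.003, 1.0, -0.002]
contact_force: [0.7, -1.0, -6.9]
gripper_width: 0.242
```

jog_arm(dp=[[-0.5, 1.7, 0], [-0.9, 3.4, 0], [-1.3, 5.1, 0], [-1.6, 6.8, 0], [-1.8, 8.4, 0]], angular=[[0, 0, 0.4], [0, 0, 0.9], [0, 0, 1.4], [0, 0, 1.9], [0, 0, 2.4]], claw=[0, 0, 0, 0, 0])

```text
t: 5.7
eef_pos: [0.5239, -0.0361, 0.1928]
tool_rot: [-0.0, 0.105, 0.994, 0.0]
contact_force: [0.4, 0.6, -6.1]
gripper_width: 0.239
```

```bash
cat >> g.py <<'E'
def yaw(deg): return R.from_euler('z',deg,degrees=True)*D
E
python3 - <<'E'
from g import *
print(tool()[0],plan([.5462,.0643,.19],yaw(-14.7))) 
E
```

```text
[ 0.52389165 -0.03608478  0.19276041] (array([-0.03,  4.11,  0.11]), array([ 0.  , -0.01,  0.52]))
```

jog_arm(dp=[[0, 1.3, 0], [0, 2.6, 0], [0, 3.6, 0], [0, 4.1, 0], [0, 4.1, 0]], angular=[[0, 0, 0.2], [0, 0, 0.4], [0, 0, 0.52], [0, 0, 0.52], [0, 0, 0.52]], claw=[0, 0, 0, 0, 0])

```text
t: 6.2
eef_pos: [0.5455, 0.0638, 0.1925]
tool_rot: [-0.0, 0.126, 0.992, 0.0]
contact_force: [0.3, 0.2, -6.2]
gripper_width: 0.243
```

```bash
python3 - <<'E'
from g import *
w=wrist(); cv2.imwrite("pics/w3.png",w["pixels"])
s=cam("scene"); crop(s,290,170,390,270,6,"s4.png"); t=cam("top"); crop(t,230,120,330,200,8,"t4.png")
print(tool()[0],plan([.5462,.0643,.19],yaw(-14.7)))
E
```

```text
[0.54542095 0.05987804 0.19247574] (array([0.01, 0.18, 0.1 ]), array([-0.02, -0.01, -0.01]))
```

View pics/w3.png

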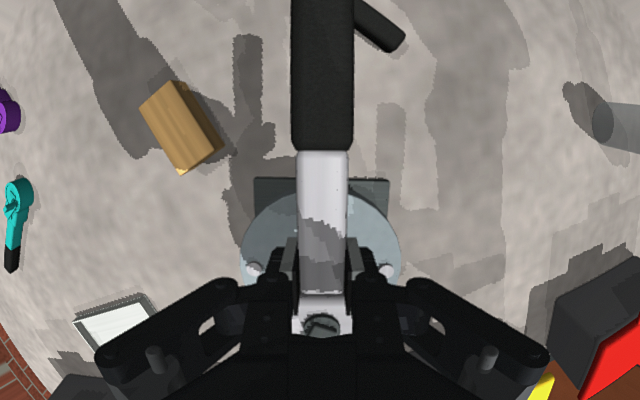

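View pics/s4.png

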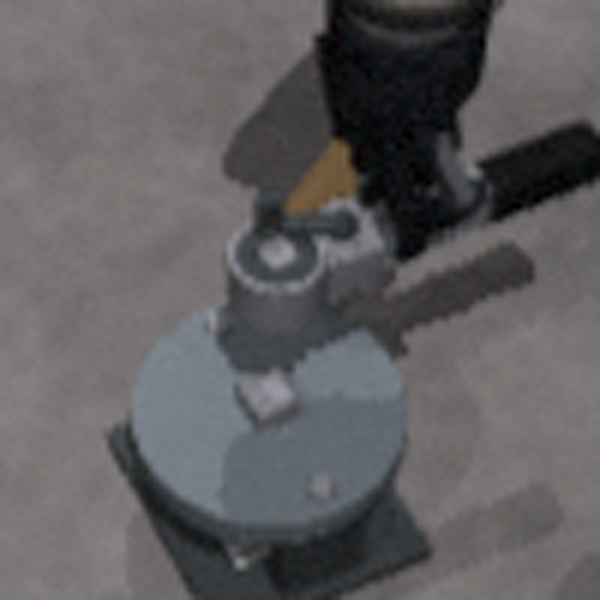

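View pics/t4.png

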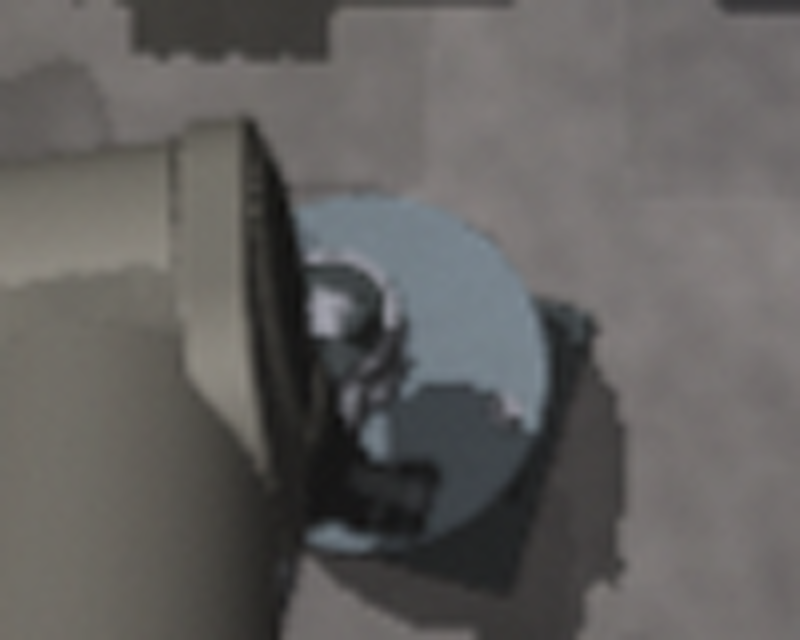

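```bash
python3 - <<'E'
from g import *
t=cam("top"); s=cam("scene")
print("s",onz(s,(290+278/6-.42,170+254/6-.42),.2195),onz(s,(290+267/6-.42,170+388/6-.42),.108))
print("t",onz(t,(230+332/8-.44,120+308/8-.44),.2195))
print([tool()[0] for i in range(2)])
E
python3 - <<'E'
from g import *
crop(cam("scene"),315,190,355,230,15,"s5.png")
E
```

```text
s [[0.61065695 0.04771121 0.2195    ]] [[0.61334301 0.04562959 0.108     ]]
t [[0.61332147 0.04298273 0.2195    ]]
[array([0.54564947, 0.05996299, 0.19254237]), array([0.54564947, 0.05996299, 0.19254237])]
```

View pics/s5.png

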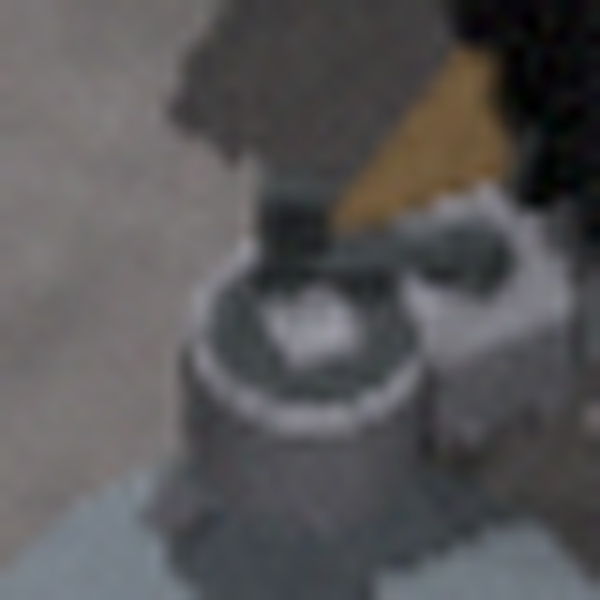

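jog_arm(dp=[[-0.05, 0, 0.5], [-0.05, 0, 1.2], [-0.05, 0, 2.0], [-0.05, 0, 2.6], [-0.05, 0, 2.9]], angular=[[0, 0, 0], [0, 0, 0], [0, 0, 0], [0, 0, 0], [0, 0, 0]], claw=[0, 0, 0, 0, 0])

```text
t: 7.0
eef_pos: [0.546, 0.0611, 0.1178]
tool_rot: [-0.001, 0.127, 0.992, -0.001]
contact_force: [-1.5, 0.2, -5.8]
gripper_width: 0.242
```

```bash
python3 - <<'E'
from g import *
crop(cam("scene"),305,200,365,260,10,"s6.png");print(tool()[0],tool()[2]["contact_force"])
E
```

```text
[0.5457724  0.06112977 0.1174443 ] [-0.09058322  0.57207456 -5.77786425]
```

View pics/s6.png

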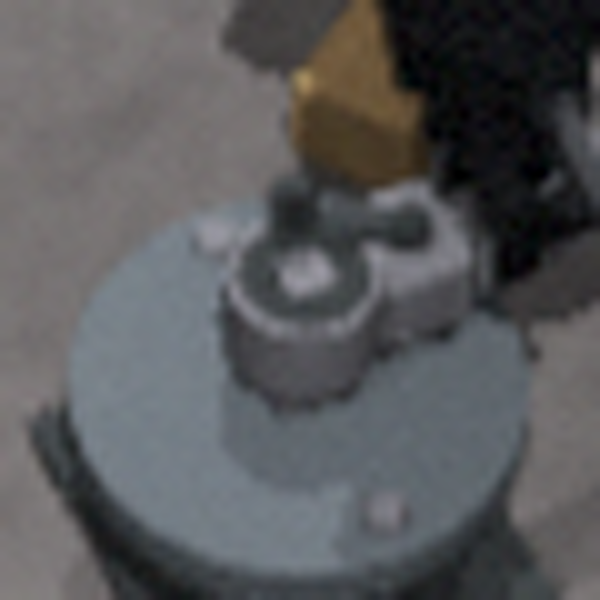

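jog_arm(dp=[[0, 0, 0.1], [0, 0, 0.2], [0, 0, 0.3], [0, 0, 0.4], [0, 0, 0.5]], angular=[[0, 0, 0], [0, 0, 0], [0, 0, 0], [0, 0, 0], [0, 0, 0]], claw=[0, 0, 0, 0, 0])

```text
t: 7.55
eef_pos: [0.5474, 0.0618, 0.1077]
tool_rot: [0.0, 0.127, 0.992, 0.0]
contact_force: [0.7, 0.3, -6.3]
gripper_width: 0.238
```

jog_arm(dp=[[0, 0, 0.1], [0, 0, 0.2], [0, 0, 0.3], [0, 0, 0.35], [0, 0, 0.4]], angular=[[0, 0, 0], [0, 0, 0], [0, 0, 0], [0, 0, 0], [0, 0, 0]], claw=[0, 0, 0, 0, 0])

```text
t: 8.05
eef_pos: [0.5471, 0.0618, 0.0994]
tool_rot: [-0.0, 0.127, 0.992, 0.0]
contact_force: [-12.4, -1.3, 27.2]
gripper_width: 0.241
```

```bash
python3 - <<'E'
from g import *
crop(cam("scene"),305,200,365,260,10,"s7.png");w=wrist();cv2.imwrite("pics/w7.png",w["pixels"]);print(tool()[0],tool()[2]["contact_force"])
E
```

```text
[0.54710863 0.06181341 0.09945519] [-9.49051031 -0.0922208  14.42244277]
```

View pics/s7.png

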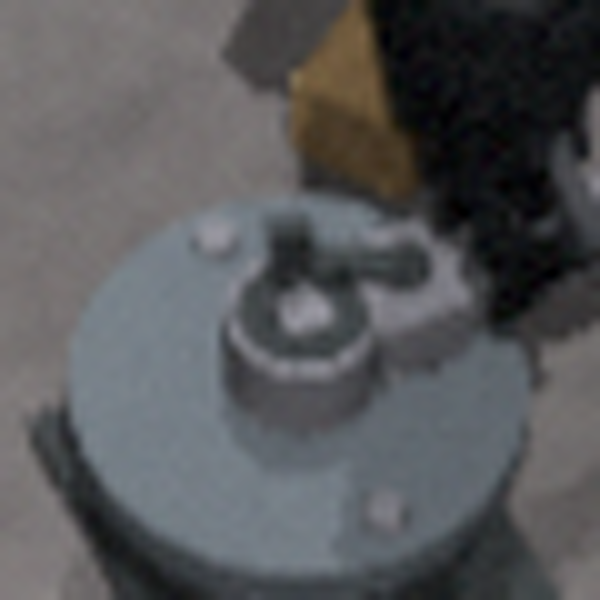

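View pics/w7.png

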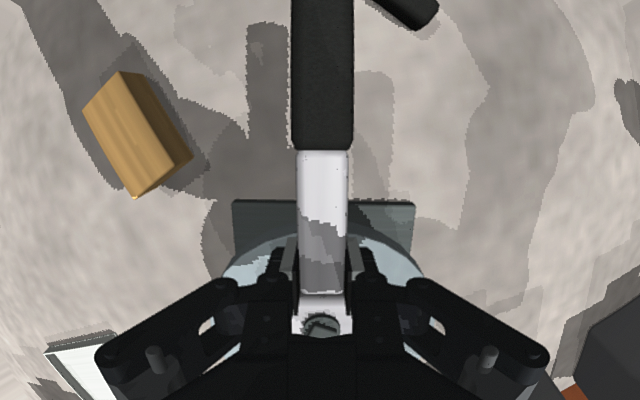

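```bash
python3 - <<'E'
from g import *
s=cam("scene")
c0=np.array([.614,.047])
for z in (.09,.095,.10):
    a=np.linspace(0,2*np.pi,361)
    pts=np.c_[c0[0]+.025*np.cos(a),c0[1]+.025*np.sin(a),np.full(361,z)]
    b=(proj(s,pts)-[305,200]+.45)*10; tp=(proj(s,pts+[0,0,.034])-[305,200]+.45)*10
    print(z,"bottom row",b[:,1].max(),"top rim rows",tp[:,1].min(),tp[:,1].max(),"cols",tp[:,0].min(),tp[:,0].max(), "tabtop",(proj(s,[c0[0]-.0035,c0[1]-.0135,z+.061])-[305,200])*10)
E
```

```text
0.09 bottom row 448.5553495871592 top rim rows 257.2651938157598 385.6402267471635 cols 218.2115898884838 377.12409229961634 tabtop [[273.84233694 232.00823592]]
0.095 bottom row 439.4627172803347 top rim rows 247.67205242939593 376.1689496547716 cols 218.27497339498973 377.6635141400642 tabtop [[274.08802386 222.12931726]]
0.1 bottom row 430.3158412948143 top rim rows 238.0220877436069 366.64000022764026 cols 218.3387374037228 378.2061770927619 tabtop [[274.3352     212.19051782]]
```

jog_arm(dp=[[0.06, 0, 0], [0.06, 0, 0], [0.06, 0, 0], [0.06, 0, 0], [0.06, 0, 0]], angular=[[0, 0, 0], [0, 0, 0], [0, 0, 0], [0, 0, 0], [0, 0, 0]], claw=[0, 0, 0, 0, 0])

```text
t: 8.7
eef_pos: [0.5471, 0.0618, 0.0995]
tool_rot: [0.001, 0.127, 0.992, 0.0]
contact_force: [-2.6, -0.4, 9.3]
gripper_width: 0.241
```

```bash
python3 - <<'E'
from g import *
crop(cam("scene"),305,200,365,260,10,"s8.png");print(tool()[0],tool()[2]["contact_force"],tool()[2]["torque"])
E
```

```text
[0.54710855 0.06180764 0.09944273] [-3.51805099 -1.81735514  8.7609206 ] [-0.41370429  0.78964279  0.00946465]
```

View pics/s8.png

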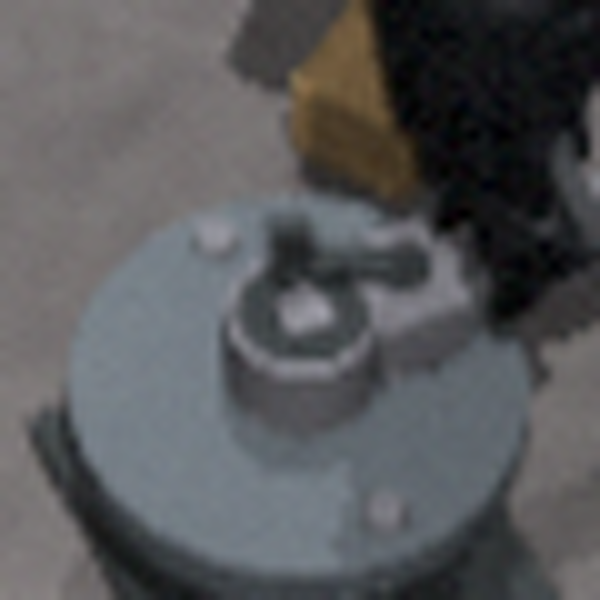

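jog_arm(dp=[[0, 0, 0], [0, 0, 0], [0, 0, 0], [0, 0, 0], [0, 0, 0]], angular=[[0, 0, 0], [0, 0, 0], [0, 0, 0], [0, 0, 0], [0, 0, 0]], claw=[45, 45, 45, 45, 45])

```text
t: 9.25
eef_pos: [0.5458, 0.0622, 0.0975]
tool_rot: [0.0, 0.127, 0.992, 0.0]
contact_force: [-0.6, 0.7, -0.2]
gripper_width: 0.524
```

jog_arm(dp=[[0, 0, -0.8], [0, 0, -2], [0, 0, -3.5], [0.5, 0, -5], [1, 0, -6]], angular=[[0, 0, 0], [0, 0, 0], [0, 0, 0], [0, 0, 0], [0, 0, 0]], claw=[45, 45, 45, 45, 45])

```text
t: 9.75
eef_pos: [0.5222, 0.0684, 0.2501]
tool_rot: [0.001, 0.128, 0.992, 0.001]
contact_force: [0.5, 0.0, -0.0]
gripper_width: 0.528
```

```bash
python3 - <<'E'
from g import *
crop(cam("scene"),305,200,365,260,10,"s9.png");w=wrist();cv2.imwrite("pics/w9.png",w["pixels"]);print(tool()[0],tool()[2]["contact_force"])
E
```

```text
[0.52259246 0.06929067 0.25123102] [ 0.42407437 -0.50423091 -0.21413764]
```

View pics/s9.png

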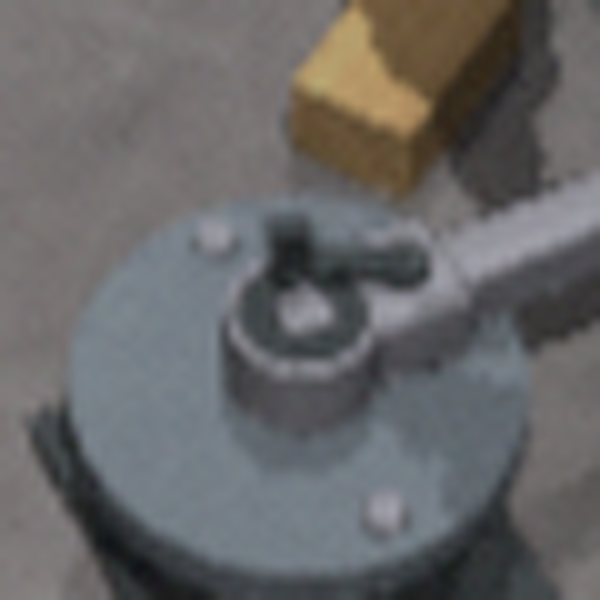

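View pics/w9.png

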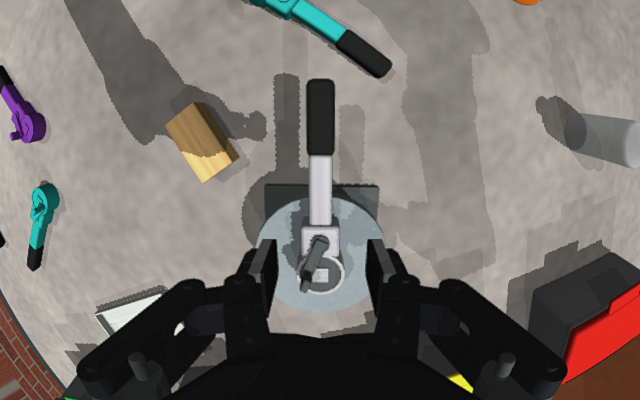

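```bash
python3 - <<'E'
from g import *
crop(cam("scene"),320,215,355,250,20,"s10.png");crop(cam("top"),255,145,305,205,10,"t10.png")
E
```

```text
(no output)
```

View pics/s10.png

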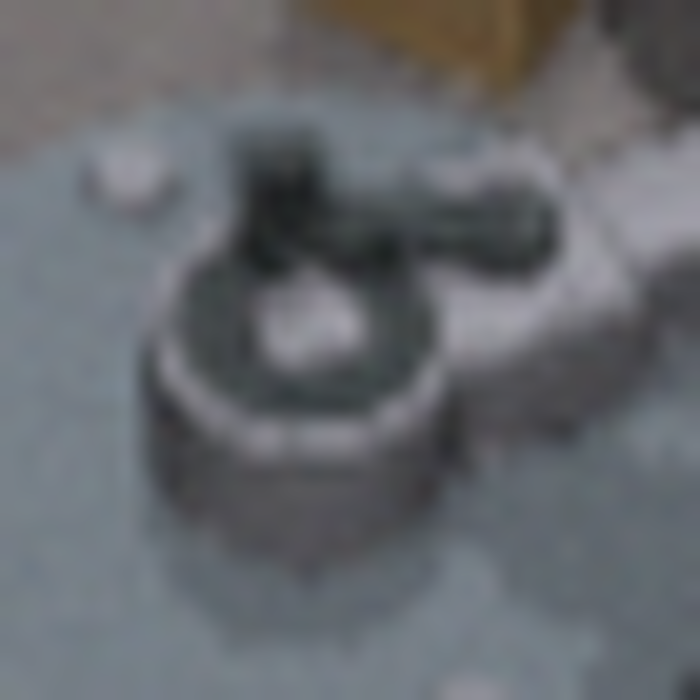

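View pics/t10.png

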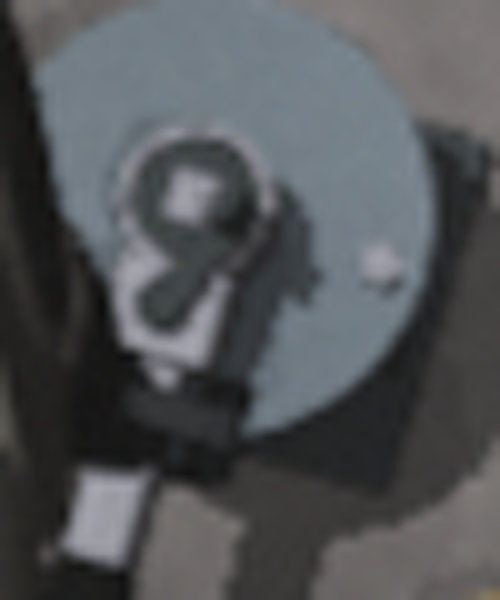

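```bash
python3 - <<'E'
from g import *
t=cam("top"); s=cam("scene")
def tri(a,b):
    c1,v1=ray(t,a);c2,v2=ray(s,b);v1=v1[0]/np.linalg.norm(v1);v2=v2[0]/np.linalg.norm(v2)
    k=np.linalg.lstsq(np.c_[v1,-v2],c2-c1,rcond=None)[0]; p,q=c1+k[0]*v1,c2+k[1]*v2; return (p+q)/2,p-q
print(tri((273.75,163.85),(335.0,230.4)))
print(tri((275.2,165.06),(334.25,234.55)))
print(tri((240+35.2,130+36.2),(300+34.3,205+33.4)))
for z in(.124,.129): print(onz(t,(273.75,163.85),z),onz(s,(335.0,230.4),z))
E
```

```text
(array([0.61288345, 0.04684364, 0.12941639]), array([ 0.0018189 , -0.00196605,  0.00011091]))
(array([0.61359387, 0.04489764, 0.10607658]), array([ 0.00171316, -0.00185064,  0.00010642]))
(array([0.61380651, 0.04669315, 0.08712703]), array([ 9.80294169e-04, -1.05740857e-03,  5.80962738e-05]))
[[0.61486385 0.04654273 0.124     ]] [[0.60919265 0.04495105 0.124     ]]
[[0.61388525 0.04591943 0.129     ]] [[0.61178674 0.04763305 0.129     ]]
```

```bash
python3 - <<'E'
from g import *
print(tool()[0],plan([.6214,.0558,.17],yaw(-14.7)))
E
```

```text
[0.52109715 0.06819734 0.2463738 ] (array([-4.01,  0.54,  3.05]), array([-0.01, -0.02,  0.02]))
```

jog_arm(dp=[[-1.2, 0.2, 0], [-2.6, 0.4, 0], [-4, 0.54, 0], [-4, 0.54, 0.8], [-4, 0.54, 2.0]], angular=[[0, 0, 0], [0, 0, 0], [0, 0, 0], [0, 0, 0], [0, 0, 0]], claw=[0, 0, 0, 0, 0])

```text
t: 10.55
eef_pos: [0.6235, 0.0556, 0.1964]
tool_rot: [0.001, 0.128, 0.992, -0.0]
contact_force: [0.3, -0.9, -1.0]
gripper_width: -0.002
```

```bash
python3 - <<'E'
from g import *
w=wrist();cv2.imwrite("pics/w11.png",w["pixels"]);crop(cam("scene"),295,190,375,250,10,"s11.png");print(tool()[0]); print(tool()[0],plan([.6214,.0558,.14],yaw(-14.7)))
E
```

```text
[0.61855204 0.05560547 0.19177449]
[0.61855204 0.05560547 0.19177449] (array([-0.13,  0.05,  2.07]), array([-0.06, -0.11,  0.01]))
```

View pics/w11.png

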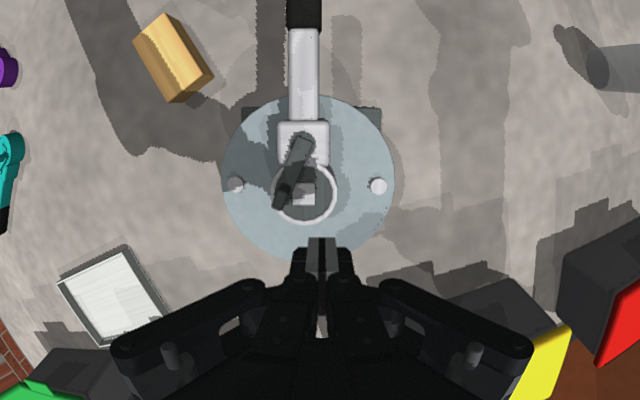

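View pics/s11.png

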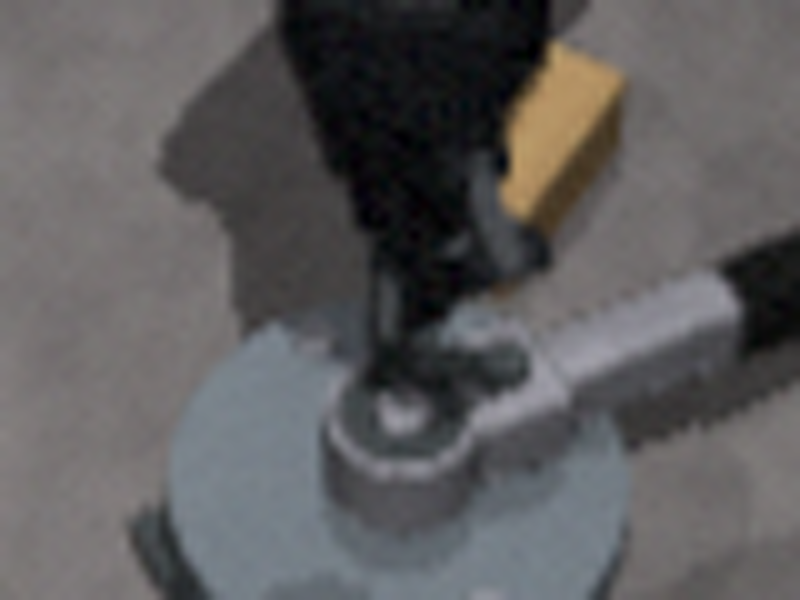

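jog_arm(dp=[[0, 0, 0.6], [0, 0, 1.2], [0, 0, 1.7], [0, 0, 2.0], [0, 0, 2.2]], angular=[[0, 0, 0], [0, 0, 0], [0, 0, 0], [0, 0, 0], [0, 0, 0]], claw=[0, 0, 0, 0, 0])

```text
t: 11.15
eef_pos: [0.6215, 0.0563, 0.1418]
tool_rot: [-0.0, 0.127, 0.992, -0.0]
contact_force: [0.2, 0.1, -1.0]
gripper_width: -0.002
```

jog_arm(dp=[[0, 0, 0.05], [0, 0, 0.1], [0, 0, 0.15], [0, 0, 0.2], [0, 0, 0.25]], angular=[[0, 0, 0], [0, 0, 0], [0, 0, 0], [0, 0, 0], [0, 0, 0]], claw=[0, 0, 0, 0, 0])

```text
t: 11.65
eef_pos: [0.6219, 0.0563, 0.1365]
tool_rot: [0.0, 0.127, 0.992, 0.0]
contact_force: [0.2, 0.3, 0.2]
gripper_width: 0.001
```

jog_arm(dp=[[0, 0, 0.05], [0, 0, 0.1], [0, 0, 0.15], [0, 0, 0.2], [0, 0, 0.25]], angular=[[0, 0, 0], [0, 0, 0], [0, 0, 0], [0, 0, 0], [0, 0, 0]], claw=[0, 0, 0, 0, 0])

```text
t: 12.15
eef_pos: [0.6217, 0.0563, 0.1299]
tool_rot: [-0.0, 0.127, 0.992, 0.0]
contact_force: [-0.4, -0.1, -0.1]
gripper_width: -0.003
```

jog_arm(dp=[[0, 0, 0.04], [0, 0, 0.08], [0, 0, 0.12], [0, 0, 0.16], [0, 0, 0.2]], angular=[[0, 0, 0], [0, 0, 0], [0, 0, 0], [0, 0, 0], [0, 0, 0]], claw=[0, 0, 0, 0, 0])

```text
t: 12.65
eef_pos: [0.6217, 0.0563, 0.125]
tool_rot: [0.0, 0.127, 0.992, 0.0]
contact_force: [0.5, 0.5, 0.1]
gripper_width: 0.001
```

jog_arm(dp=[[0, 0, 0.04], [0, 0, 0.08], [0, 0, 0.12], [0, 0, 0.16], [0, 0, 0.2]], angular=[[0, 0, 0], [0, 0, 0], [0, 0, 0], [0, 0, 0], [0, 0, 0]], claw=[0, 0, 0, 0, 0])

```text
t: 13.15
eef_pos: [0.623, 0.0569, 0.1225]
tool_rot: [0.001, 0.127, 0.992, 0.001]
contact_force: [-4.9, 0.1, 21.8]
gripper_width: -0.002
```

The fingers met the head at z≈0.124, so the spanner is fully down. Next I'll flip the lever, pushing the tab from the right.

jog_arm(dp=[[0, 0, -0.8], [0, 0, -1.7], [0.1, -0.7, -1.8], [0.2, -1.6, -1.8], [0.2, -2.2, -1.8]], angular=[[0, 0, 0], [0, 0, 0], [0, 0, 0], [0, 0, 0], [0, 0, 0]], claw=[0, 0, 0, 0, 0])

```text
t: 13.65
eef_pos: [0.6015, 0.0016, 0.1644]
tool_rot: [-0.001, 0.128, 0.992, -0.001]
contact_force: [-0.2, -0.2, 0.2]
gripper_width: 0.003
```

```bash
python3 - <<'E'
from g import *
w=wrist();cv2.imwrite("pics/w12.png",w["pixels"]);p=tool()[0];print(p)
d=p[:2]-[.6135,.0455];a=np.radians(-14.7);print(d@[np.cos(a),np.sin(a)],d@[-np.sin(a),np.cos(a)])
E
```

```text
[ 0.60102769 -0.00140147  0.16436313]
-0.00016244139004978862 -0.0485312220554037
```

View pics/w12.png

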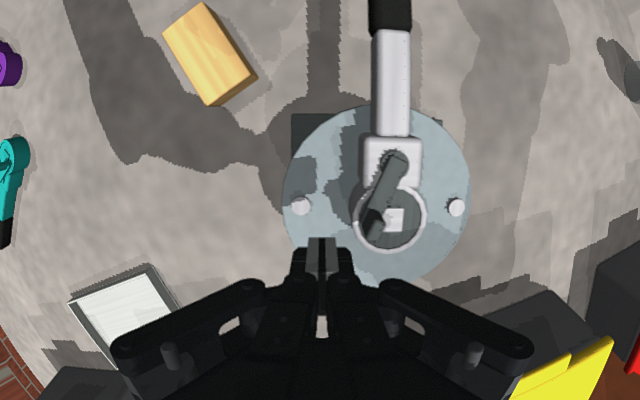

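jog_arm(dp=[[0, 0, 0.5], [0, 0, 1.0], [0, 0, 1.15], [0, 0.2, 1.15], [0, 0.4, 1.15]], angular=[[0, 0, 0], [0, 0, 0], [0, 0, 0], [0, 0, 0], [0, 0, 0]], claw=[0, 0, 0, 0, 0])

```text
t: 14.2
eef_pos: [0.6058, 0.0146, 0.136]
tool_rot: [-0.0, 0.127, 0.992, -0.0]
contact_force: [1.0, -2.0, 0.9]
gripper_width: 0.003
```

jog_arm(dp=[[0, 0.25, 0], [0, 0.5, 0], [0, 0.75, 0], [0, 1.0, 0], [0, 1.25, 0]], angular=[[0, 0, 0], [0, 0, 0], [0, 0, 0], [0, 0, 0], [0, 0, 0]], claw=[0, 0, 0, 0, 0])

```text
t: 14.7
eef_pos: [0.6133, 0.0448, 0.1362]
tool_rot: [-0.0, 0.127, 0.992, -0.0]
contact_force: [-0.7, -2.9, -0.3]
gripper_width: 0.004
```

```bash
python3 - <<'E'
from g import *
w=wrist();cv2.imwrite("pics/w13.png",w["pixels"]);p,_,o=tool();print(p,o["contact_force"])
d=p[:2]-[.6135,.0455];a=np.radians(-14.7);print(d@[np.cos(a),np.sin(a)],d@[-np.sin(a),np.cos(a)])
E
```

```text
[0.61365868 0.04578275 0.13628684] [ 1.14911195 -1.22983561  1.49747336]
8.173994040408219e-05 0.0003137615939522609
```

View pics/w13.png

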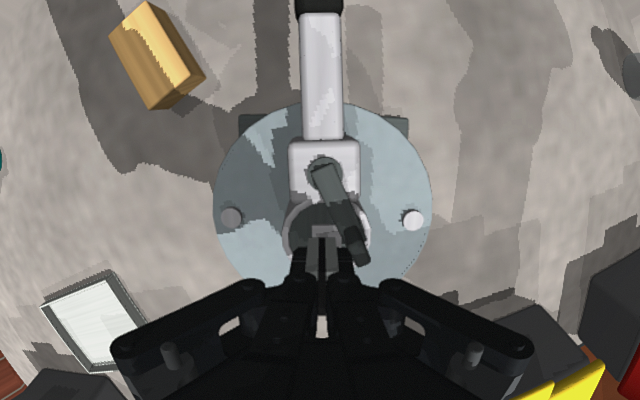

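jog_arm(dp=[[0, -0.2, -0.3], [0, -0.2, -1.3], [1.4, -0.1, -2.3], [3.0, 0, -2.5], [4.8, 0, -2.5]], angular=[[0, 0, 0], [0, 0, 0], [0, 0, 0], [0, 0, 0], [0, 0, 0]], claw=[0, 0, 20, 55, 55])

```text
t: 15.25
eef_pos: [0.4975, 0.0747, 0.2006]
tool_rot: [0.002, 0.128, 0.992, 0.001]
contact_force: [-0.3, 1.6, 0.3]
gripper_width: 0.509
```

```bash
python3 - <<'E'
from g import *
w=wrist();cv2.imwrite("pics/w14.png",w["pixels"]);p,_,o=tool();print(p,plan([.4684,.0836,.092],yaw(-14.7)))
crop(cam("scene"),305,180,385,250,9,"s14.png")
E
```

```text
[0.4883134  0.07591126 0.19827807] (array([0.82, 0.1 , 4.26]), array([-0.01, -0.08,  0.04]))
```

View pics/w14.png

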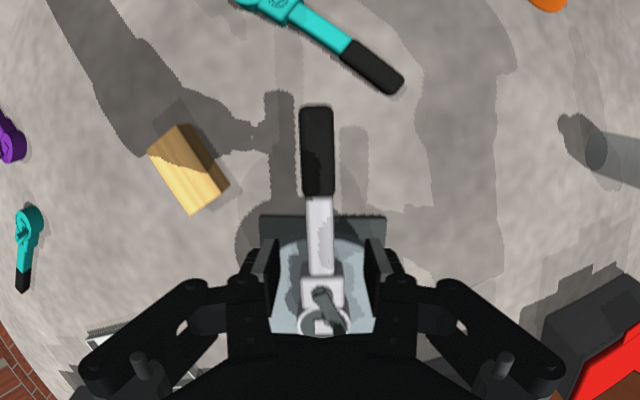

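View pics/s14.png

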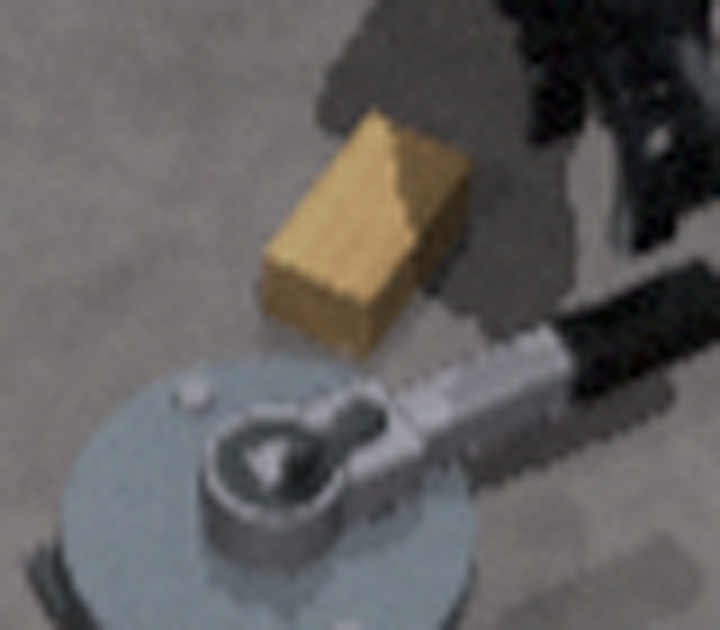

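jog_arm(dp=[[0.5, 0, 0.6], [0.8, 0, 1.8], [0.8, 0, 3.0], [0.8, 0, 3.9], [0.8, 0, 4.25]], angular=[[0, 0, -0.2], [0, 0, -0.3], [0, 0, -0.3], [0, 0, -0.3], [0, 0, -0.3]], claw=[55, 55, 55, 55, 55])

```text
t: 15.85
eef_pos: [0.4772, 0.0788, 0.0911]
tool_rot: [-0.001, 0.115, 0.993, -0.001]
contact_force: [-0.5, -0.3, -0.4]
gripper_width: 0.646
```

jog_arm(dp=[[0, 0, 0], [0, 0, 0], [0, 0, 0], [0, 0, 0], [0, 0, 0]], angular=[[0, 0, 0], [0, 0, 0], [0, 0, 0], [0, 0, 0], [0, 0, 0]], claw=[15, 10, 5, 0, 0], grip_force=25)

```text
t: 16.35
eef_pos: [0.4788, 0.0793, 0.0934]
tool_rot: [0.001, 0.115, 0.993, 0.0]
contact_force: [0.1, -2.7, 2.7]
gripper_width: 0.3
```

```bash
python3 - <<'E'
from g import *
w=wrist();cv2.imwrite("pics/w15.png",w["pixels"]);p,r,o=tool();print(p,r.as_euler('zyx',degrees=True),o["contact_force"],o["gripper_width"])
E
```

```text
[0.47875975 0.07926583 0.09337752] [-1.66842013e+02  1.02231608e-01 -1.79985761e+02] [-1.17525259e-03 -2.65480481e+00  3.67532179e+00] 0.30273963864840364
```

View pics/w15.png

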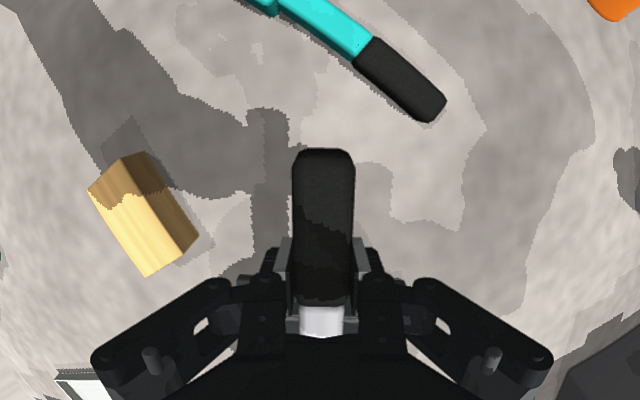

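jog_arm(dp=[[-0.02, 0.48, 0], [-0.08, 0.97, 0], [-0.19, 1.44, 0], [-0.34, 1.9, 0], [-0.52, 2.35, 0]], angular=[[0, 0, 1], [0, 0, 2], [0, 0, 3], [0, 0, 4], [0, 0, 5]], claw=[0, 0, 0, 0, 0])

```text
t: 16.9
eef_pos: [0.5047, 0.1311, 0.0931]
tool_rot: [0.001, 0.33, 0.944, -0.001]
contact_force: [1.8, -10.6, 5.9]
gripper_width: 0.307
```

```bash
python3 - <<'E'
from g import *
p,r,o=tool();print(p,r.as_euler('zyx',degrees=True),o["contact_force"],o["torque"],np.linalg.norm(p[:2]-[.6138,.046]))
crop(cam("scene"),305,200,365,260,10,"s16.png")
E
```

```text
[0.50471857 0.13110191 0.09312969] [-1.41493523e+02  3.33503982e-02  1.79846097e+02] [  1.84050742 -10.56420024   5.868911  ] [-2.40835432 -0.44893483 -0.2871434 ] 0.13835133564992752
```

View pics/s16.png

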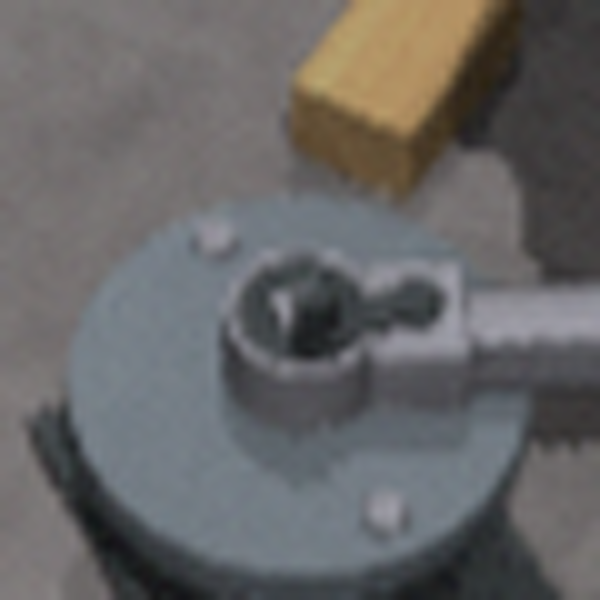

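jog_arm(dp=[[0, 0, 0], [0, 0, 0], [0, 0, 0], [0, 0, 0], [0, 0, 0]], angular=[[0, 0, 0], [0, 0, 0], [0, 0, 0], [0, 0, 0], [0, 0, 0]], claw=[0, 0, 0, 0, 0])

```text
t: 17.45
eef_pos: [0.5056, 0.1326, 0.0933]
tool_rot: [0.001, 0.328, 0.945, 0.0]
contact_force: [4.0, -5.3, 2.3]
gripper_width: 0.296
```

```bash
python3 - <<'E'
from g import *
p,r,o=tool();print(p,r.as_euler('zyx',degrees=True),o["contact_force"],o["torque"])
w=wrist();cv2.imwrite("pics/w16.png",w["pixels"]);crop(cam("top"),250,140,310,200,12,"t16.png")
E
```

```text
[0.50560219 0.1325936  0.09333363] [-1.41724855e+02  1.76217823e-01  1.79984707e+02] [ 3.99387917 -5.27065664  2.2691253 ] [-1.11923094 -0.67146508 -0.56631588]
```

View pics/t16.png

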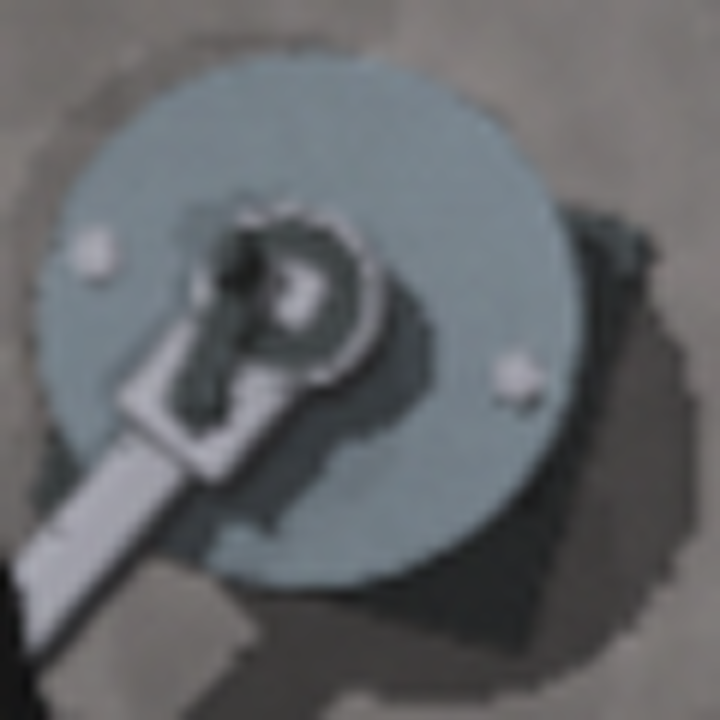

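jog_arm(dp=[[-0.02, 0.48, 0], [-0.08, 0.97, 0], [-0.19, 1.44, 0], [-0.34, 1.9, 0], [-0.45, 2.18, 0]], angular=[[0, 0, 1], [0, 0, 2], [0, 0, 3], [0, 0, 4], [0, 0, 4.6]], claw=[0, 0, 0, 0, 0])

```text
t: 18.05
eef_pos: [0.5467, 0.166, 0.0928]
tool_rot: [0.001, 0.511, 0.86, -0.002]
contact_force: [-5.0, -12.6, 12.0]
gripper_width: 0.303
```

jog_arm(dp=[[0, 0, 0], [0, 0, 0], [0, 0, 0], [0, 0, 0], [0, 0, 0]], angular=[[0, 0, 0], [0, 0, 0], [0, 0, 0], [0, 0, 0], [0, 0, 0]], claw=[0, 0, 0, 0, 0])

```text
t: 18.55
eef_pos: [0.5472, 0.1662, 0.093]
tool_rot: [0.001, 0.51, 0.86, -0.001]
contact_force: [1.4, -9.6, 4.9]
gripper_width: 0.299
```

```bash
python3 - <<'E'
from g import *
p,r,o=tool();print(p,r.as_euler('zyx',degrees=True),o["contact_force"],o["torque"],np.linalg.norm(p[:2]-[.6138,.046]))
w=wrist();cv2.imwrite("pics/w17.png",w["pixels"]);crop(cam("top"),240,130,310,200,10,"t17.png");crop(cam("scene"),300,200,370,260,10,"s17.png")
E
```

```text
[0.54723327 0.16619448 0.09296678] [-1.18662483e+02  5.27326821e-02  1.79827699e+02] [ 1.38071572 -9.62635452  4.8748265 ] [-2.05997296 -0.23723054 -0.53088154] 0.13739666370222103
```

View pics/t17.png

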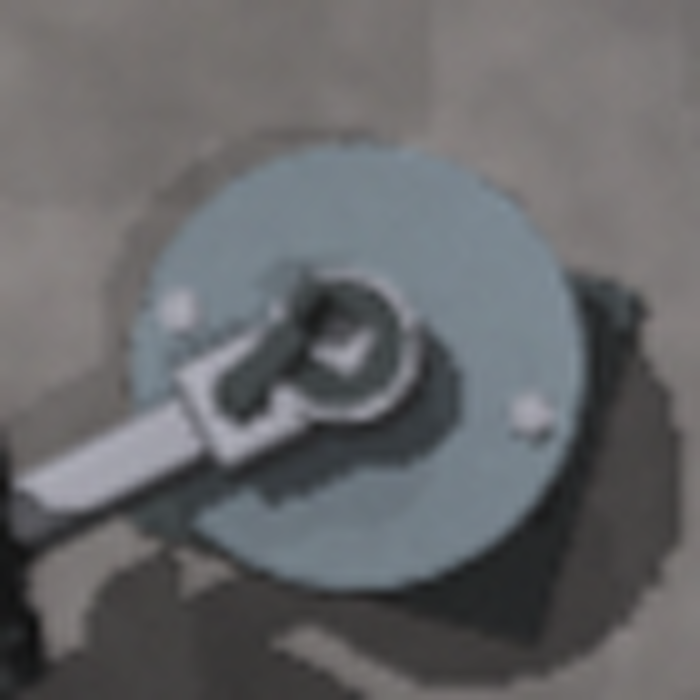

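View pics/s17.png

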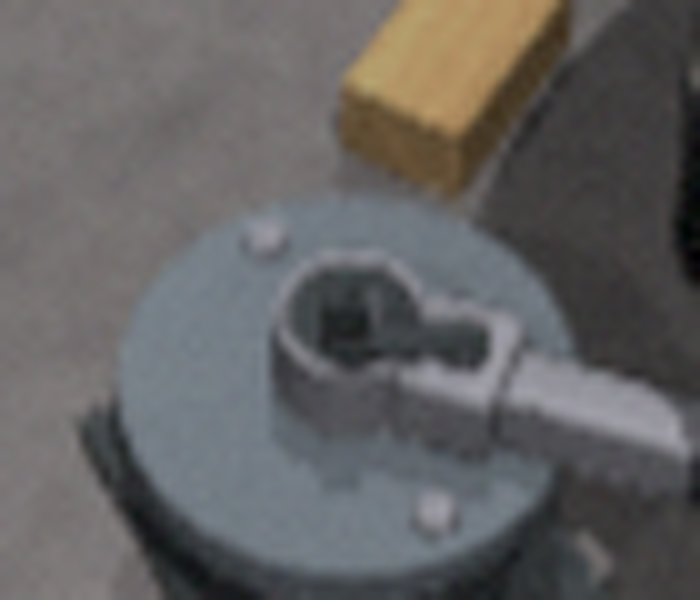

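jog_arm(dp=[[-0.02, -0.48, 0], [-0.08, -0.97, 0], [-0.19, -1.44, 0], [-0.34, -1.9, 0], [-0.52, -2.35, 0]], angular=[[0, 0, -1], [0, 0, -2], [0, 0, -3], [0, 0, -4], [0, 0, -5]], claw=[0, 0, 0, 0, 0], grip_force=40)

```text
t: 19.2
eef_pos: [0.5026, 0.1277, 0.0932]
tool_rot: [0.002, 0.31, 0.951, 0.0]
contact_force: [4.5, -6.0, -0.6]
gripper_width: 0.293
```

jog_arm(dp=[[-0.02, -0.48, 0], [-0.08, -0.97, 0], [-0.19, -1.44, 0], [-0.34, -1.9, 0], [-0.52, -2.35, 0]], angular=[[0, 0, -1], [0, 0, -2], [0, 0, -3], [0, 0, -4], [0, 0, -5]], claw=[0, 0, 0, 0, 0])

```text
t: 19.7
eef_pos: [0.4782, 0.0743, 0.0932]
tool_rot: [0.001, 0.097, 0.995, 0.001]
contact_force: [2.5, -1.7, 1.3]
gripper_width: 0.296
```

```bash
python3 - <<'E'
from g import *
p,r,o=tool();print(p,r.as_euler('zyx',degrees=True),o["contact_force"],o["torque"],np.linalg.norm(p[:2]-[.6138,.046]),o["q"])
crop(cam("top"),240,130,310,200,10,"t18.png");crop(cam("scene"),300,200,370,260,10,"s18.png")
E
```

```text
[0.4781976  0.07433406 0.09322102] [-1.68904611e+02  1.44754586e-01 -1.79943087e+02] [ 2.49818189 -1.74842776  1.26576022] [-0.48801296 -0.63709888 -0.94371191] 0.13853097495568664 [-0.42027604  0.36139882  0.16443017  2.1343728  -0.09629179  0.64982169
  1.18744579]
```

View pics/t18.png

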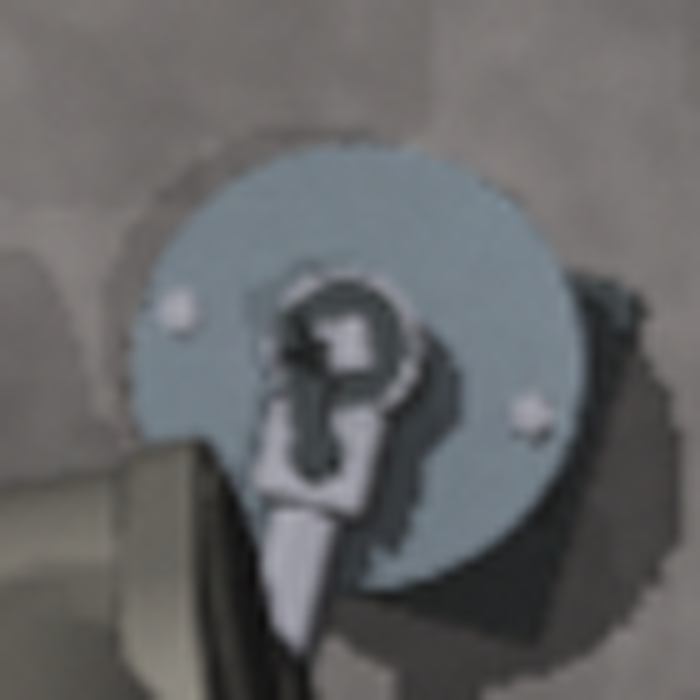

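View pics/s18.png

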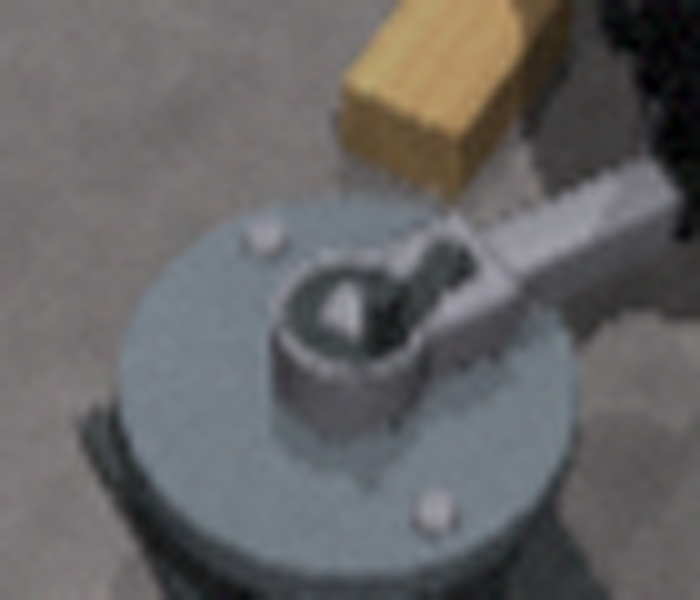

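jog_arm(dp=[[-0.02, -0.48, 0], [-0.08, -0.97, 0], [-0.19, -1.44, 0], [-0.34, -1.9, 0], [-0.52, -2.35, 0]], angular=[[0, 0, -1], [0, 0, -2], [0, 0, -3], [0, 0, -4], [0, 0, -5]], claw=[0, 0, 0, 0, 0])

```text
t: 20.3
eef_pos: [0.4785, 0.0156, 0.0931]
tool_rot: [-0.0, -0.121, 0.993, 0.001]
contact_force: [-3.1, 1.2, 7.9]
gripper_width: 0.296
```

jog_arm(dp=[[-0.02, -0.48, 0], [-0.08, -0.97, 0], [-0.19, -1.44, 0], [-0.34, -1.9, 0], [-0.34, -1.9, 0]], angular=[[0, 0, -1], [0, 0, -2], [0, 0, -3], [0, 0, -4], [0, 0, -4]], claw=[0, 0, 0, 0, 0])

```text
t: 20.8
eef_pos: [0.498, -0.0296, 0.0931]
tool_rot: [-0.001, -0.291, 0.957, 0.0]
contact_force: [-5.7, -3.3, 11.3]
gripper_width: 0.298
```

```bash
python3 - <<'E'
from g import *
p,r,o=tool();print(p,r.as_euler('zyx',degrees=True),o["contact_force"],o["torque"],np.linalg.norm(p[:2]-[.6138,.046]),o["q"])
crop(cam("top"),240,130,310,200,10,"t19.png");crop(cam("scene"),300,200,370,260,10,"s19.png")
E
```

```text
[ 0.49795671 -0.02961046  0.09305134] [ 1.46133758e+02 -9.48448599e-02 -1.79990953e+02] [-5.74415068 -3.28066654 11.29733521] [-0.41513787  0.77382057  0.24890437] 0.13833513421892 [-6.69577264e-02  3.81072729e-01  1.70273177e-03  2.08911124e+00
 -1.44211455e-03  6.73051194e-01  2.09762562e+00]
```

View pics/t19.png

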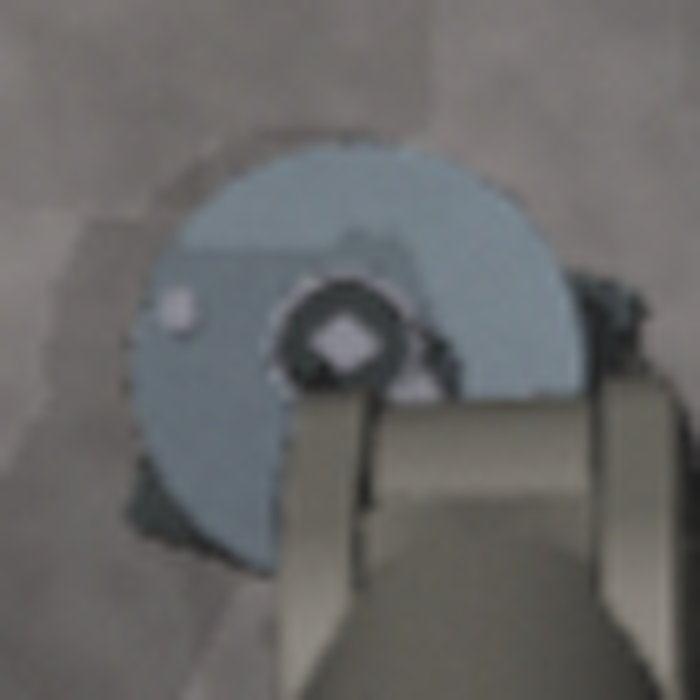

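View pics/s19.png

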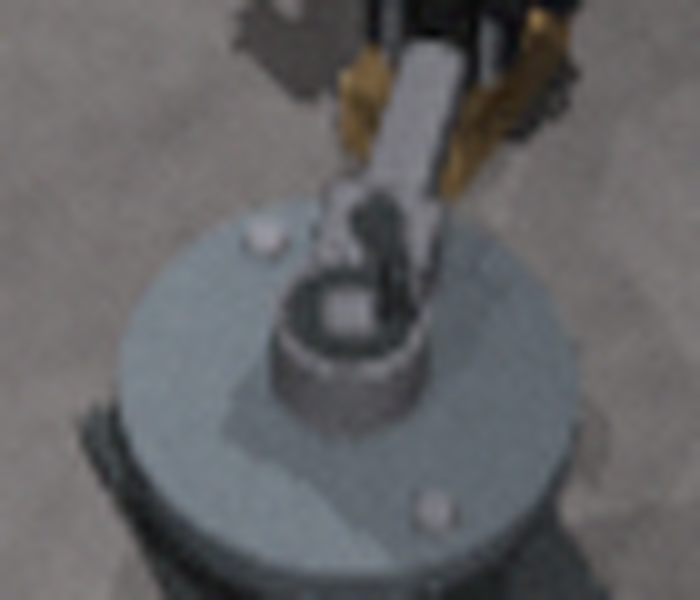

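jog_arm(dp=[[-0.01, -0.29, 0], [-0.03, -0.58, 0], [-0.07, -0.87, 0], [-0.12, -1.16, 0], [-0.12, -1.16, 0]], angular=[[0, 0, -0.6], [0, 0, -1.2], [0, 0, -1.8], [0, 0, -2.4], [0, 0, -2.4]], claw=[0, 0, 0, 0, 0])

```text
t: 21.4
eef_pos: [0.5163, -0.0513, 0.093]
tool_rot: [-0.001, -0.39, 0.921, 0.001]
contact_force: [-6.1, -2.2, 11.1]
gripper_width: 0.292
```

jog_arm(dp=[[0, 0, 0], [0, 0, 0], [0, 0, 0], [0, 0, 0], [0, 0, 0]], angular=[[0, 0, 0], [0, 0, 0], [0, 0, 0], [0, 0, 0], [0, 0, 0]], claw=[0, 0, 50, 50, 50])

```text
t: 21.9
eef_pos: [0.517, -0.051, 0.0924]
tool_rot: [-0.0, -0.39, 0.921, 0.0]
contact_force: [0.5, -0.3, 0.0]
gripper_width: 0.586
```

jog_arm(dp=[[0, 0, -0.8], [0, 0, -2], [0.4, 0, -3.6], [1, 0, -5], [1, 0, -6]], angular=[[0, 0, 0], [0, 0, 0], [0, 0, 0], [0, 0, 0], [0, 0, 0]], claw=[55, 55, 55, 55, 55])

```text
t: 22.4
eef_pos: [0.499, -0.071, 0.2448]
tool_rot: [0.001, -0.389, 0.921, -0.001]
contact_force: [1.3, 0.1, 0.0]
gripper_width: 0.645
```

```bash
python3 - <<'E'
from g import *
p,r,o=tool();print(p,o["contact_force"],o["gripper_width"])
crop(cam("top"),240,130,310,200,10,"t20.png");crop(cam("scene"),300,190,380,260,10,"s20.png");cv2.imwrite("pics/w20.png",wrist()["pixels"])
E
```

```text
[ 0.49897563 -0.07101539  0.24477038] [1.31329361 0.12615902 0.00649351] 0.645300812253494
```

View pics/t20.png

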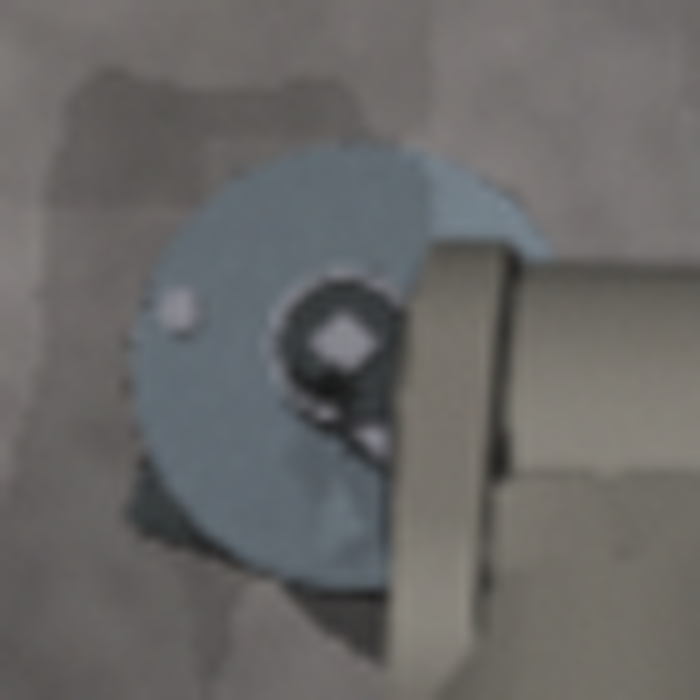

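View pics/s20.png

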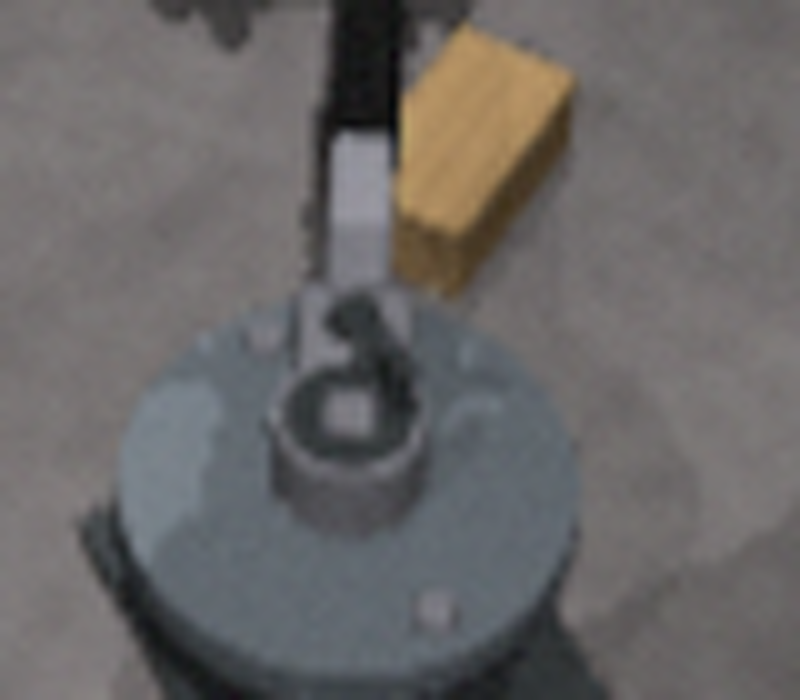

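View pics/w20.png

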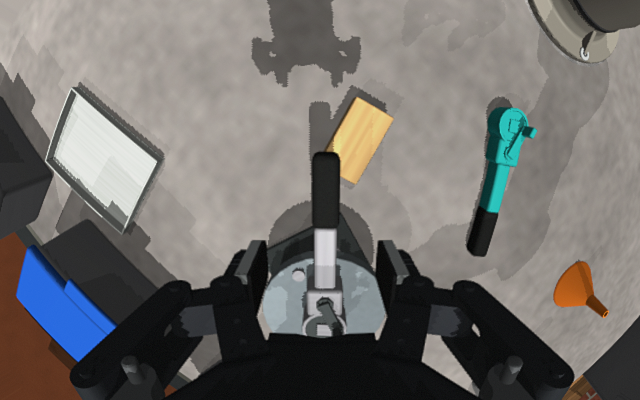

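jog_arm(dp=[[-1.2, 0, 0], [-2.6, 0, 0], [-4.2, 0, 0], [-5.6, 0, 0], [-6.8, 0, 1]], angular=[[0, 0, 0], [0, 0, 0], [0, 0, 0], [0, 0, 0], [0, 0, 0]], claw=[75, 85, 85, 85, 85])

```text
t: 23.05
eef_pos: [0.6205, 0.055, 0.2185]
tool_rot: [0.002, -0.39, 0.921, -0.0]
contact_force: [0.4, -0.5, 0.3]
gripper_width: 0.997
```

```bash
python3 - <<'E'
from g import *
p,r,o=tool();print(p)
w=wrist();u,v=proj(w,[.6138,.046,.124])[0].astype(int);print(u,v);crop(w,u-40,v-35,u+40,v+35,8,"w21.png");crop(w,u-160,v-160,u+160,v+80,2,"w21b.png")
E
```

```text
[0.62050569 0.05501978 0.21847604]
320 186
```

View pics/w21.png

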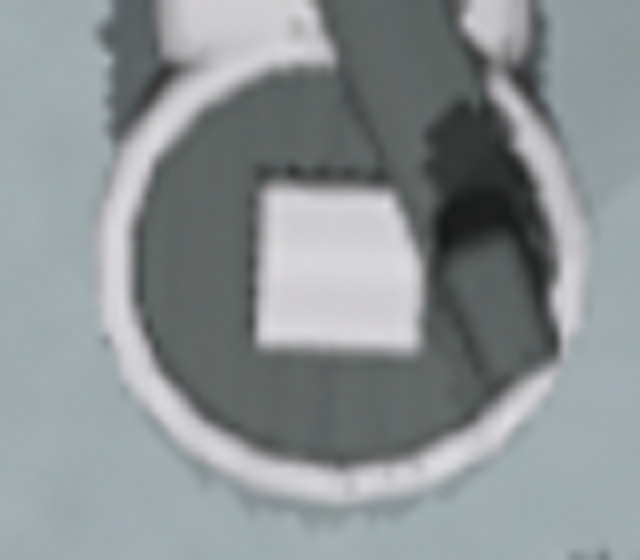

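View pics/w21b.png

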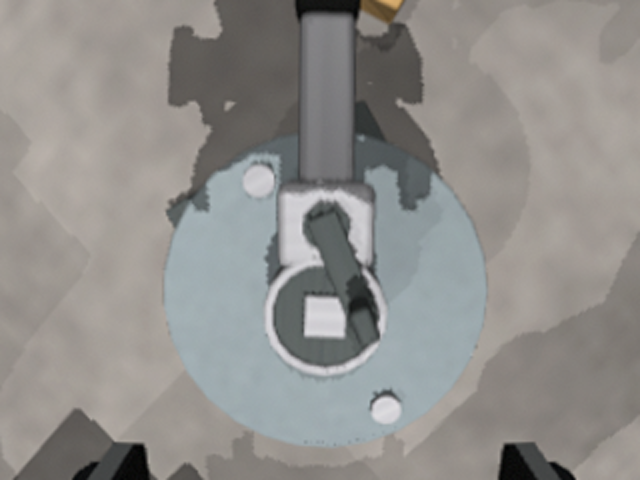

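```bash
python3 - <<'E'
import cv2,numpy as np
# recover from saved crops at native scale then x28
rows=[]
for f,s,(x,y) in (("t10",10,(255,145)),("t16",12,(250,140)),("t17",10,(240,130)),("t18",10,(240,130)),("t19",10,(240,130)),("t20",10,(240,130))):
    im=cv2.imread(f"pics/{f}.png"); c=((274-x+.5)*s,(163.8-y+.5)*s); h=int(9*s)
    a=im[max(int(c[1])-h,0):int(c[1])+h,int(c[0])-h:int(c[0])+h]; rows.append(cv2.resize(a,(260,260),interpolation=cv2.INTER_CUBIC))
cv2.imwrite("pics/cmp.png",np.vstack([np.hstack(rows[:3]),np.hstack(rows[3:])]))
E
```

```text
(no output)
```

View pics/cmp.png

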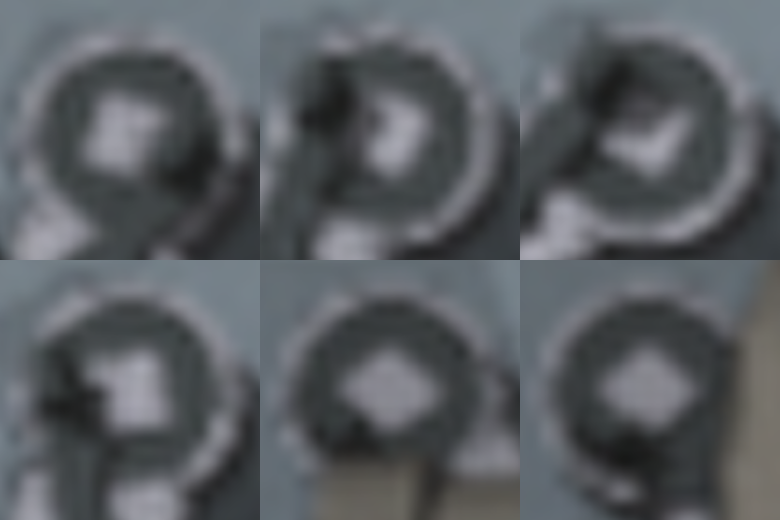

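jog_arm(dp=[[0, 0, -0.5], [0, 0, -1.5], [0, 0, -2.5], [0, 0, -3], [0, 0, -3]], angular=[[0, 0, 0], [0, 0, 0], [0, 0, 0], [0, 0, 0], [0, 0, 0]], claw=[85, 85, 85, 85, 85])

```text
t: 23.6
eef_pos: [0.6186, 0.0518, 0.2949]
tool_rot: [0.002, -0.389, 0.921, -0.001]
contact_force: [0.4, 0.0, -0.4]
gripper_width: 0.999
```

```bash
python3 - <<'E'
from g import *
p,r,o=tool();print(p,o["contact_force"]); s=cam("scene");crop(s,300,200,370,260,10,"s22.png");cv2.imwrite("pics/s22f.png",s["pixels"])
E
```

```text
[0.6185715  0.05179478 0.29486025] [ 0.41238929  0.01307398 -0.42793491]
```

View pics/s22.png

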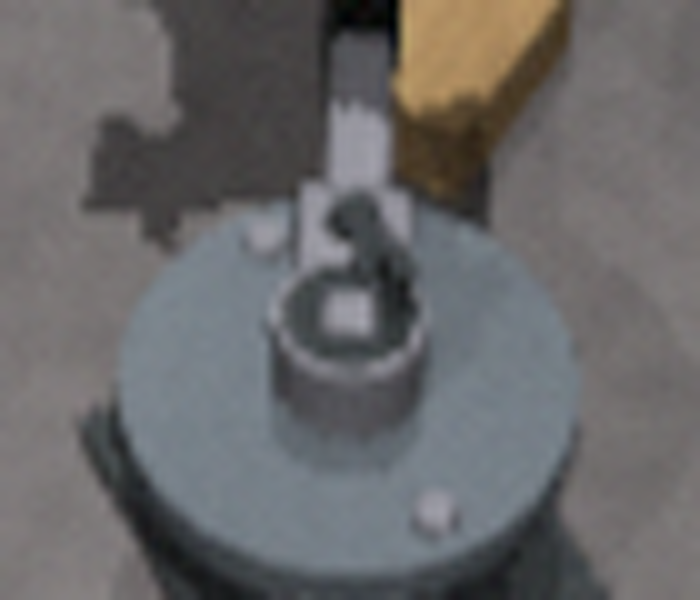

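View pics/s22f.png

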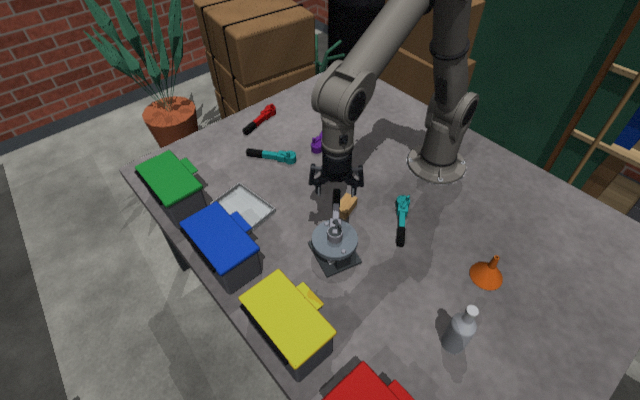

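The spanner lies on the screw at (335,230) with its lever over to the left, seen from the handle. The bystanders look unmoved and the gripper is clear, so I'm handing in.

```bash
python3 -c "
from station import *
print(hand_in())"
```

```text
the job is handed in; nothing more can be done
None
```

I did every step in order and handed the job in at about 24 s of the 64 s allowed. No verdict came back.

**What I did**
1. I set the spanner over the screw head, let go, and flipped the lever from right to left.
2. I took the rubber grip again and swung it about 48° clockwise, where it free-wheeled.
3. I swung it about 107° anticlockwise, let go and moved clear.

**What my last checks showed**
- **Seating:** pressing lightly on the head before the lever flip met it at about 0.124 m, which means fully down. The scene and top cameras together had put it 5–8 mm too high. I trusted the touch and did not press again after the swings, though the last picture shows the head sitting the same way.
- **Lever:** the last close-up shows it at about 0.77 rad, on the loosening side.
- **Free-wheel:** in the top view the square on top of the head, which I took to turn with the socket, moved only about 16° while the handle moved 48°. That matches the stated play. It is my only sign that the screw was not tightened.
- **Screw:** that square ended about 60° anticlockwise of its start. Allowing for play, the screw turned roughly 0.8–1.05 rad, above the 0.7 needed. The screw itself is hidden, so this is an inference. The force readings were too weak to confirm it.
- **Surroundings:** bottle, funnel, block and tray look unmoved, judged by eye, and nothing touched the gripper.

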